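Hang the rinsed tube on the dryer and hold the selector at the third click

TASK

Take the rinsed white tube from the sloping blue cradle and lower it gently, mouth down, all the way onto the steel drying peg of the white tube dryer, and let go of it. Then turn the dryer's black spring-return selector knob clockwise from its home position by three clicks, to the stop at the green dot, without ever turning it on past that stop, and finish while holding the knob there (it runs back home if released). Leave the pipette, bottle and jar where they are.

Things in the scene. Friction and masses are not known exactly. Their poses are not given: they have to be found in the camera images.
- tube: rinsed white plastic tube, orange band at its mouth; 30 mm outside diameter, 115 mm long, wall 2.5 mm (bore 25 mm, 111 mm deep), closed end flat, about 30 g. Origin: centre of the closed end; z axis runs along the tube to the mouth. At the start it lies in the cradle, axis sloping 40 degrees, mouth lower and roughly towards the robot
- tube_rim (a point): centre of the tube's open mouth, 115 mm from the closed end; moves with the tube
- cradle: fixed blue draining cradle, base 150 x 70 x 8 mm, origin at the centre of its underside; x axis points (in plan) from the tube's mouth to its closed end. Two V saddles carry the tube, 4 to 22 mm and 91 to 109 mm from the mouth, free between them; a low stop plate is under the mouth. The tube's mouth is 36 mm, its closed end 110 mm above the table. Lift the tube straight up
- dryer: fixed bench tube dryer, white box 150 (x) x 340 (y) x 55 mm high, origin at the centre of its underside; its -x face looks roughly to the robot. In its frame the peg stands at (20, 110) mm, the selector at (0, -110) mm
- peg_base (a point): on the peg's axis at the top of the blue seat disc (48 mm across, 60 mm above the table), where the rim of a fully lowered tube rests. The steel peg is 16 mm in diameter, upright, with a tapered tip
- peg_tip (a point): tip of the drying peg, 75 mm above peg_base
- selector (a joint): angle of the selector knob in rad: 0 = home, growing clockwise seen from above, end of travel 1.8. A click every 0.4 rad: stops at 0.4, 0.8, 1.2 (the third, green dot) and 1.6 (red dot). The resisting torque peaks 0.1 rad after each stop and sags 0.3 rad after it, between 0.04 and 0.18 N m, always driving the knob back home if released
- selector_grip (a point): on the knob's upright axis, 91 mm above the table, the place to grip. The black knob is an upright bar 46 mm long, 14 mm thick, its top 102 mm above the table, on a 48 mm round flange whose top is 66 mm above the table. With the joint at 0 the bar lies along the dryer's x axis, its white pointer towards the dryer's -x; it turns with the joint
- pipette: grey hand pipette lying on the table, about 255 mm long, 34 mm wide; leave it alone. Origin under its middle
- bottle: white bottle with red cap, 68 mm across, 170 mm tall; leave it alone. Origin at the centre of its underside
- jar: green glass jar, 90 mm across, 130 mm tall; leave it alone. Origin at the centre of its underside
Mind the look-alikes: they are no part of the job. Of the things shaped like the tube, the white one is meant.

How it is judged:
On the way, in this order (a step that is already met when the one before it is completed fails the run):
1. the tube stands mouth down, fully lowered on the peg and let go, with the selector still at home (horizontal distance between tube_rim and peg_base below 0.009 m and z of tube_rim in the frame of dryer below 0.065 m and angle between tube's own z axis and vertical above 2.99 rad and contact force between the fingers and tube below 0.1 N and value of joint selector below 0.2 rad), for 0.3 s.
2. the selector is held by the fingers at the third stop (value of joint selector between 1.07 and 1.33 rad and contact force between the fingers and selector above 1 N), for 0.3 s.
At the end, for the whole second after the job is handed in: The tube stands mouth down on the peg, rim within 5 mm of the seat and within 9 mm of the peg's axis, within 0.15 rad of upright, at rest and untouched by the fingers; the selector rests at 1.2 rad (third stop) within 0.13 rad, held by the fingers (more than 1 N) (all of step 2 and horizontal distance between tube_rim and peg_base below 0.009 m and z of tube_rim in the frame of dryer below 0.065 m and angle between tube's own z axis and vertical above 2.99 rad and contact force between the fingers and tube below 0.1 N and linear speed of tube below 0.03 m/s and velocity of joint selector between -0.15 and 0.15 rad/s); the arm keeps its last pose, push and grip.
It fails at once if the selector is turned on past the third stop (beyond 1.42 rad) (value of joint selector above 1.42 rad).
It fails at once if the tube is dropped or slammed onto the peg (faster than 0.5 m/s over the peg) (horizontal distance between tube_rim and peg_base below 0.012 m and z of tube_rim in the frame of dryer below 0.14 m and linear speed of tube above 0.5 m/s).
It fails at once if the pipette, bottle or jar is moved by more than 30 mm (distance of any of pipette, bottle, jar from where it was at the start of the episode above 0.03 m).
It also fails if it takes over 61 s, if anything falls off the work surface, if the arm or the gripper's body presses on something with over 40 N, if the wrist force passes 120 N, or if a joint passes its speed limit or range.

ROBOT

A 7-joint arm with a two-finger parallel gripper is mounted at the origin on the work surface. World frame = base frame: x ahead of the robot, y to its left, z up, the work surface at z = 0. Lengths are in m, angles in rad, forces in N, time in s.
With the tool pointing down it reaches from about 0.4 to 0.9 m from the base axis. Payload 5.5 kg.
Tool frame: the origin (TCP) lies at the very end of the fingers, on their centre line; the grasp point (between the pads) lies 19 mm behind it (tcp_to_grasp is the distance from the TCP to the grasp point, in m); z points along the fingers, y is the line along which they close (so a half turn about z gives the same grasp; the last joint's range is limited). The gripper opens to 85 mm and grips with 20 to 120 N. Pads are 22 mm wide; open, the fingers measure 114 mm over their backs; the gripper's body (76 mm by 85 mm) begins 54 mm behind the grasp point. The pads swing forward as they close: fully open they stand 13 mm farther back than shut.
Start: joints at [1.487, 0.501, -0.427, 1.55, 0.221, 1.138, -0.21], TCP at [0.221, -0.611, 0.197] pointing down, gripper open.
Joint ranges: [-2.88, 2.88], [-0.31, 2.03], [-1.54, 1.56], [0.2, 2.42], [-1.41, 4.55], [0.19, 2.02], [-2.57, 2.57]. Speed limits (rad/s): [2.57, 2.57, 3.14, 3.14, 3.14, 3.14, 3.14].

INTERFACE

Orientations are given as [roll, pitch, yaw] about the fixed x, y, z axes, in that order (R = Rz(yaw) Ry(pitch) Rx(roll)).
In Python, from bench import * gives the robot as it stands.
- The arm moves only by the tool move_arm, never from a script. Its argument "moves" is one flat list of numbers, 7 for each row, row after row: the turn, a rotation vector about the tool's x, y, z in units of pi rad (1.0 is pi rad), then the shift along the tool's x, y, z in units of 1000 mm (1.0 is 1000 mm), then the opening, from -1 (shut) to 1 (fully open). A call has exactly 10 rows; each row is the pose to reach, as a shift and turn from the pose commanded when the call began, along the tool's axes at that moment, turning the shorter way round; what a row does not reach only later rows make up. A row lasts 1/12 s, in which the tool goes at most 41.7 mm and 7.16 degrees, less where a joint would pass 70% of its speed; a pose out of reach is approached as far as the arm can. A call with a number of a shift or a turn outside -1 to 1 is refused whole. A call with a gripper value outside its range is refused whole. The fingers move at their own pace and stop on an object; "grip_force" is the grip in N (left out, the last holds). Time passes only in rows, so rows that repeat a pose let the fingers close, or fill a call up. It gives the time, the measured TCP pose, the force, the opening and the grip force at its end, in the units of the state.
- get_state(): the state, without advancing time (a new reading comes with each control period).
- snapshot(name): name is "side" or "top"; returns (picture, depth): 400x640x3 uint8, red, green, blue; 400x640 float32, m along the optical axis (not along the pixel's ray), 0 where there is no reading.
- camera_params(name): a dict with "intrinsics" (3x3 intrinsics, pixels), "R" (3x3) and "t" (3): a world point X has camera coordinates R X + t. Camera axes: x right, y down, z forward; pixel columns grow to the right and rows downward; lengths in m; the calibration is good to about 2 mm. A picture is of the moment at which its call begins. camera_params takes no time and is no camera call.
- finish_job(): hands the job in; it is judged then, once.
The state is a dict: "time": time; "qpos": joint angles; "joint_velocities": joint speeds; "effort": joint torques, N m; "ee_pos": TCP position; "tool_rot": TCP orientation; "wrist_force": force on the tool from outside, world axes, zero at the start; "wrist_torque": the same for the moment, N m; "opening": finger opening in m; "grip_force": force on a finger pad.
Only numpy, scipy, OpenCV 4.12 (cv2) and the standard library are available. Lean on these libraries where they do the work, as an engineer would, in place of code of your own. Each camera call takes 0.05 s, during which the arm holds its last target. There are 200 camera calls.

## Working session

There is one attempt and no reset: what is moved stays moved. The work goes in short steps, Python scripts to look and compute and a tool call to move; the robot and the scene stay as the last step left them, time stands still between calls to the robot, and variables do not carry over. Pictures are saved under pics/ and viewed, at most 10 in all, crops included, and the job is handed in when it is done.

Besides the shell and the picture viewer there is one more tool, called after "Emit:" in YAML: its name, and indented under it one key for each argument. move_arm: Moves the arm, as the interface text tells. Shifts and turns lie within -1 to 1; 1 stands for 1000 mm of shift or pi rad of turn. Its arguments: {"type":"object","properties":{"moves":{"type":"array","items":{"type":"number","minimum":-1,"maximum":1}},"grip_force":{"type":"number"}},"required":["moves"]}

```bash
mkdir -p pics; ls; python3 - <<'E'
from bench import *
import cv2,numpy as np
s=get_state(); print({k:np.round(v,3).tolist() for k,v in s.items()})
for n in("side","top"):
    p,d=snapshot(n); cv2.imwrite(f"pics/{n}0.png",p[:,:,::-1]); np.savez(f"{n}0.npz",p=p,d=d)
    c=camera_params(n); print(n,np.round(c["intrinsics"],1).tolist(),np.round(c["R"],3).tolist(),np.round(c["t"],3).tolist())
E
```

```text
pics
{'time': 0.0, 'qpos': [1.487, 0.502, -0.427, 1.551, 0.221, 1.138, -0.21], 'joint_velocities': [-0.0, -0.001, -0.0, -0.001, -0.001, -0.001, 0.001], 'effort': [-0.0, -56.952, -5.816, -28.094, 0.011, 0.012, -0.0], 'ee_pos': [0.221, -0.611, 0.196], 'tool_rot': [-3.14, -0.0, 0.347], 'wrist_force': [-0.616, -0.336, -0.403], 'wrist_torque': [0.012, 0.0, -0.051], 'grip_force': 0.0, 'opening': 0.085}
side [[367.7, 0.0, 319.7], [0.0, 367.7, 195.9], [0.0, 0.0, 1.0]] [[-0.853, -0.522, -0.013], [-0.331, 0.56, -0.759], [0.403, -0.644, -0.65]] [0.516, 0.228, 0.716]
top [[489.0, 0.0, 314.8], [0.0, 489.0, 192.4], [0.0, 0.0, 1.0]] [[-0.012, -1.0, 0.004], [-0.978, 0.011, -0.207], [0.207, -0.006, -0.978]] [0.094, 0.53, 1.248]
```

View pics/side0.png

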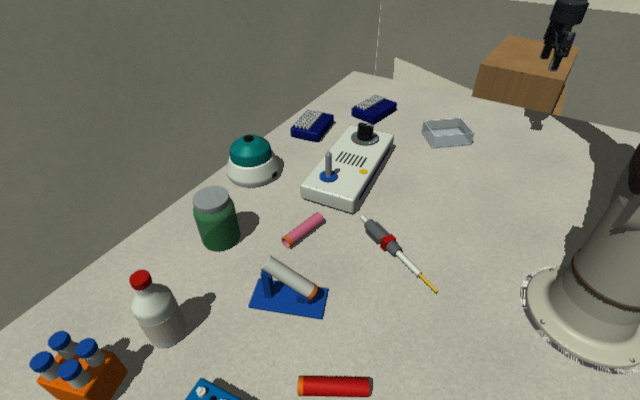

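View pics/top0.png

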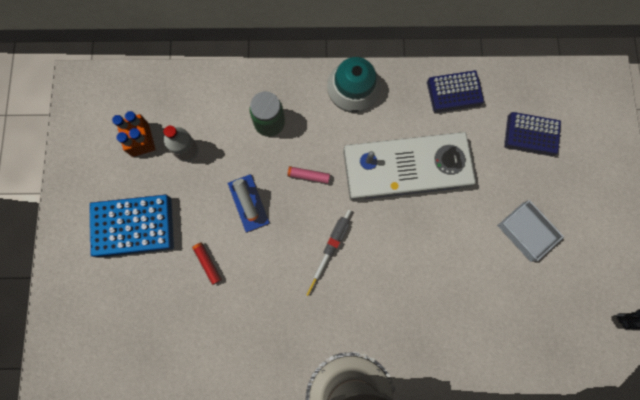

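The side view shows the white tube in the blue cradle (about 290,280), mouth at (315,296). The dryer is around (350,165), with the peg at (328,165) and the knob at (365,132). In the top view the cradle is at (248,202), the peg at (368,160) and the knob at (450,159).

```bash
cat > h.py <<'E'
from bench import *
import cv2,numpy as np
def cloud(n,p,d):
    c=camera_params(n);K,R,t=map(np.array,(c["intrinsics"],c["R"],c["t"]))
    v,u=np.mgrid[:400,:640]; ray=np.stack([u,v,np.ones_like(u)],-1)@np.linalg.inv(K).T
    X=(ray*d[...,None]-t)@R; X[d<=0]=np.nan
    return X
def ray_plane(n,u,v,z):
    c=camera_params(n);K,R,t=map(np.array,(c["intrinsics"],c["R"],c["t"]))
    o=-R.T@t; r=R.T@np.linalg.solve(K,np.array([u,v,1.])); return o+r*(z-o[2])/r[2]
def proj(n,X):
    c=camera_params(n);K,R,t=map(np.array,(c["intrinsics"],c["R"],c["t"]))
    q=K@(R@np.array(X)+t); return q[:2]/q[2]
def rect(P):
    return cv2.minAreaRect((P[:,:2]*1000).astype(np.float32))
E
python3 - <<'E'
from h import *
np.set_printoptions(precision=4,suppress=True)
for n in("side","top"):
    z=np.load(n+"0.npz");p,d=z["p"],z["d"];X=cloud(n,p,d)
    hsv=cv2.cvtColor(p,cv2.COLOR_RGB2HSV);H,S,V=[hsv[...,i].astype(int) for i in range(3)]
    x,y,zz=X[...,0],X[...,1],X[...,2]
    near=(x>.3)&(x<.8)
    # dryer
    win=np.zeros(d.shape,bool)
    if n=="top": win[125:205,338:480]=1
    else: win[115:215,295:400]=1
    m=win&(zz>.045)&(zz<.07)
    print(n,"dryer rect",rect(X[m]),np.median(zz[m]),m.sum())
    b=win&(H>100)&(H<130)&(S>120)&(V>50)
    ys,xs=np.nonzero(b);print(" seat px",xs.mean(),ys.mean(),b.sum(),"bbox",xs.min(),xs.max(),ys.min(),ys.max(),"world",np.nanmedian(X[b],0))
    k=win&(zz>.09)&(V<80); print(" knob",rect(X[k]),k.sum(),np.nanmax(zz[k]))
    pk=win&(zz>.085)&(V>80); print(" pegpts",X[pk].mean(0) if pk.any() else 0,np.nanmax(zz[pk]) if pk.any() else 0)
    # cradle/tube
    win=np.zeros(d.shape,bool)
    if n=="top": win[165:240,220:275]=1
    else: win[250:325,245:335]=1
    b=win&(H>100)&(H<130)&(S>120)&(zz<.016)&(zz>.003); print(" cradle",rect(X[b]),b.sum(), np.nanmedian(zz[b]))
    t=win&(zz>.025)&(S<70); o=win&(S>120)&(H<25)&(zz>.02)
    P=X[t]; c=P.mean(0);print(" tube",c,np.linalg.svd(P-c)[2][0],t.sum(),P.min(0),P.max(0)); 
    ys,xs=np.nonzero(o);print(" band px",xs.mean(),ys.mean(),len(xs),np.nanmean(X[o],0))
E
```

```text
side dryer rect ((692.439697265625, -172.1855010986328), (321.98052978515625, 364.63214111328125), 6.0496416091918945) 0.05672347451813443 3783
 seat px 324.8162962962963 135.10222222222222 675 bbox 295 377 115 181 world [ 0.7883 -0.2597  0.0354]
 knob ((621.2981567382812, -169.31663513183594), (226.60604858398438, 41.31890106201172), 87.07145690917969) 82 0.12414024677159108
 pegpts [ 0.6134 -0.0962  0.1112] 0.1370101724863946
 cradle ((512.522705078125, 271.69366455078125), (148.4832000732422, 68.32914733886719), 20.842845916748047) 1682 0.009300067398112448
 tube [0.5075 0.2745 0.086 ] [-0.7382 -0.2627 -0.6213] 930 [0.4636 0.2416 0.0327] [0.5596 0.2976 0.1229]
 band px 312.51785714285717 292.10714285714283 56 [0.4622 0.2584 0.0467]
top dryer rect ((606.108642578125, -167.56982421875), (151.21603393554688, 340.44818115234375), 5.923173904418945) 0.05459314382613715 6447
 seat px 366.0990099009901 162.32673267326732 101 bbox 361 375 154 168 world [ 0.6075 -0.049   0.0598]
 knob ((611.3553466796875, -167.42599487304688), (45.804203033447266, 234.8812713623047), 2.9599897861480713) 119 0.1304518845858094
 pegpts [ 0.6115 -0.1362  0.1176] 0.13891989009021688
 cradle ((514.4885864257812, 271.6289367675781), (148.1549072265625, 66.4561996459961), 20.953397750854492) 424 0.008094533348163957
 tube [0.5101 0.2697 0.0859] [-0.719  -0.2971 -0.6283] 475 [0.4652 0.2402 0.0328] [0.5582 0.2986 0.1265]
 band px 252.6 218.46666666666667 15 [0.4632 0.2534 0.0488]
```

```bash
python3 - <<'E'
from h import *
np.set_printoptions(precision=4,suppress=True)
a=np.radians(5.95);Rz=lambda a:np.array([[np.cos(a),-np.sin(a)],[np.sin(a),np.cos(a)]])
c=np.array([.6061,-.1676]);peg=c+Rz(a)@[.02,.11];kn=c+Rz(a)@[0,-.11];print("peg",peg,"knob",kn)
for n in("side","top"):
    z=np.load(n+"0.npz");p,d=z["p"],z["d"];X=cloud(n,p,d)
    hsv=cv2.cvtColor(p,cv2.COLOR_RGB2HSV);H,S,V=[hsv[...,i].astype(int) for i in range(3)]
    D=np.linalg.norm(X[...,:2]-peg,axis=-1);zz=X[...,2]
    q=X[(D<.03)&(zz>.075)];print(n,"peg pts",len(q),q.mean(0),q.max(0))
    b=(D<.04)&(H>100)&(H<130)&(S>120)&(zz>.057)&(zz<.064);print(" seat",rect(X[b]))
    D=np.linalg.norm(X[...,:2]-kn,axis=-1);q=X[(D<.04)&(zz>.097)&(zz<.107)];print(" knob",rect(q),len(q))
    print(" px peg tip",proj(n,[*peg,.135]),"knob",proj(n,[*kn,.102]))
    # tube in cradle frame
    win=np.zeros(d.shape,bool)
    if n=="top": win[165:240,220:275]=1
    else: win[250:325,245:335]=1
    t=win&(zz>.025)&((S<70)|((S>120)&(H<25)))
    q=X[t]; cr=np.array([.5135,.2717]);l=(q[:,:2]-cr)@Rz(np.radians(20.9))
    u=np.array([np.cos(np.radians(40)),np.sin(np.radians(40))])
    s=l[:,0]*u[0]+(q[:,2]-.073)*u[1]; h=-l[:,0]*u[1]+(q[:,2]-.073)*u[0]
    print(" along",np.percentile(s,[1,50,99]),"height",np.percentile(h,[1,50,90,98]),"lat",np.percentile(l[:,1],[2,50,98]))
E
```

```text
peg [ 0.6146 -0.0561] knob [ 0.6175 -0.277 ]
side peg pts 137 [ 0.6126 -0.0547  0.1072] [ 0.6221 -0.0491  0.137 ]
 seat ((611.610595703125, -54.95806121826172), (42.736732482910156, 39.699405670166016), 33.539085388183594)
 knob ((616.3931274414062, -278.24688720703125), (44.77339553833008, 13.804441452026367), 4.451728343963623) 63
 px peg tip [327.4132 151.9069] knob [364.8782 124.621 ]
 along [-0.0598  0.0024  0.0543] height [-0.0063  0.0153  0.0194  0.0206] lat [-0.0119  0.0067  0.0135]
top peg pts 63 [ 0.6115 -0.0546  0.1144] [ 0.6234 -0.0486  0.1389]
 seat ((613.5379028320312, -55.4146614074707), (37.45770263671875, 37.30574035644531), 80.73487091064453)
 knob ((617.6156005859375, -276.8324279785156), (44.89735794067383, 15.140121459960938), 4.369363307952881) 83
 px peg tip [371.0578 152.9316] knob [453.9761 154.5483]
 along [-0.0573  0.005   0.055 ] height [-0.0072  0.0142  0.0188  0.0211] lat [-0.016  -0.0006  0.0144]
```

Emit:
move_arm:
  moves: [0,0,0,0,0,-0.04,1,0,0,0,0.02,-0.02,-0.08,1,0,0,0,0.04,-0.05,-0.1,1,0,0,0,0.06,-0.08,-0.12,1,0,0,0,0.08,-0.11,-0.13,1,0,0,0,0.1,-0.14,-0.13,1,0,0,0,0.12,-0.17,-0.13,1,0,0,0,0.14,-0.2,-0.13,1,0,0,0,0.16,-0.23,-0.13,1,0,0,0,0.18,-0.26,-0.13,1]

```text
time: 0.93
ee_pos: [0.3018, -0.3036, 0.3264]
tool_rot: [-3.141, 0.0, 0.347]
wrist_force: [1.4, -0.4, 0.4]
opening: 0.0853
grip_force: 0.0
```

```bash
cat >> h.py <<'E'
from scipy.spatial.transform import Rotation as Rn
def tool(yaw,tilt,a=0):  # degrees; tool x azimuth yaw, tilt outward
    return Rn.from_euler('z',yaw,degrees=True)*Rn.from_euler('y',-tilt,degrees=True)*Rn.from_euler('x',180,degrees=True)
def plan(grasp,yaw,tilt,base=None):
    s=get_state(); p0,R0=base or (s["ee_pos"],Rn.from_euler('xyz',s["tool_rot"]))
    R1=tool(yaw,tilt); p1=np.array(grasp)+.019*R1.apply([0,0,1])
    w=(R0.inv()*R1).as_rotvec()/np.pi; t=R0.inv().apply(p1-np.array(p0))
    print("turn",np.round(w,4),"shift",np.round(t,4),"deg",np.linalg.norm(w)*180,"mm",np.linalg.norm(t)*1000,"tcp",np.round(p1,4))
    return p1,R1
E
python3 - <<'E'
from h import *
plan([.6,-.055,.28],-5,65)
plan([.6,-.055,.28],20,65)
E
```

```text
turn [-0.0783  0.3553  0.1229] shift [ 0.3806 -0.1252  0.0542] deg 69.13159412986474 mm 404.3321366014697 tcp [ 0.6172 -0.0565  0.272 ]
turn [ 0.0004  0.3613 -0.0007] shift [ 0.3822 -0.1325  0.0542] deg 65.02749061521988 mm 408.1405830854386 tcp [ 0.6162 -0.0491  0.272 ]
```

Emit:
move_arm:
  moves: [-0.0783,0.3553,0.1229,0.3806,-0.1252,0.0542,1,-0.0783,0.3553,0.1229,0.3806,-0.1252,0.0542,1,-0.0783,0.3553,0.1229,0.3806,-0.1252,0.0542,1,-0.0783,0.3553,0.1229,0.3806,-0.1252,0.0542,1,-0.0783,0.3553,0.1229,0.3806,-0.1252,0.0542,1,-0.0783,0.3553,0.1229,0.3806,-0.1252,0.0542,1,-0.0783,0.3553,0.1229,0.3806,-0.1252,0.0542,1,-0.0783,0.3553,0.1229,0.3806,-0.1252,0.0542,1,-0.0783,0.3553,0.1229,0.3806,-0.1252,0.0542,1,-0.0783,0.3553,0.1229,0.3806,-0.1252,0.0542,1]

```text
time: 1.77
ee_pos: [0.5481, -0.122, 0.3142]
tool_rot: [3.059, -0.871, 0.1]
wrist_force: [1.3, -0.6, 0.3]
opening: 0.0852
grip_force: 0.0
```

```bash
python3 - <<'E'
from h import *
s=get_state();print(np.round(s["qpos"],3))
plan([.6,-.055,.28],-5,65)
plan([.614,-.055,.14],-5,65)
E
```

```text
[ 0.651 -0.217 -0.256  2.402 -1.287  0.349 -0.014]
turn [-0.0243  0.0822  0.0356] shift [ 0.0162 -0.0651  0.0797] deg 16.709371348901737 mm 104.11413527793381 tcp [ 0.6172 -0.0565  0.272 ]
turn [-0.0243  0.0822  0.0356] shift [-0.0819 -0.072   0.1803] deg 16.709371348901737 mm 210.69751138821883 tcp [ 0.6312 -0.0565  0.132 ]
```

```bash
python3 - <<'E'
from h import *
plan([.6,-.055,.22],-5,60)
E
```

```text
turn [-0.0227  0.0545  0.0365] shift [-0.0313 -0.0684  0.1185] deg 12.49685138342954 mm 140.4079339062992 tcp [ 0.6164 -0.0564  0.2105]
```

Emit:
move_arm:
  moves: [-0.0227,0.0545,0.0365,-0.0313,-0.0684,0.1185,1,-0.0227,0.0545,0.0365,-0.0313,-0.0684,0.1185,1,-0.0227,0.0545,0.0365,-0.0313,-0.0684,0.1185,1,-0.0227,0.0545,0.0365,-0.0313,-0.0684,0.1185,1,-0.0227,0.0545,0.0365,-0.0313,-0.0684,0.1185,1,-0.0227,0.0545,0.0365,-0.0313,-0.0684,0.1185,1,-0.0227,0.0545,0.0365,-0.0313,-0.0684,0.1185,1,-0.0227,0.0545,0.0365,-0.0313,-0.0684,0.1185,1,-0.0227,0.0545,0.0365,-0.0313,-0.0684,0.1185,1,-0.0227,0.0545,0.0365,-0.0313,-0.0684,0.1185,1]

```text
time: 2.6
ee_pos: [0.565, -0.0854, 0.3582]
tool_rot: [-3.127, -0.972, -0.089]
wrist_force: [0.6, -0.0, -0.7]
opening: 0.0854
grip_force: 0.0
```

```bash
python3 - <<'E'
from h import *
s=get_state();print(np.round(s["qpos"],3),s["joint_velocities"])
plan([.6,-.055,.22],-5,60)
plan([.5144,.272,.22],20.9,15)
E
```

```text
[ 0.536 -0.306 -0.314  2.424 -1.408  0.191 -0.16 ] [-0.00180622  0.00042157 -0.01387109 -0.00489477  0.00194781  0.00184228
 -0.00394377]
turn [-0.0042  0.0239 -0.0004] shift [-0.0946 -0.0316  0.1239] deg 4.370544114400039 mm 159.05507330755296 tcp [ 0.6164 -0.0564  0.2105]
turn [ 0.0809 -0.2229 -0.1186] shift [-0.1731 -0.3533  0.0292] deg 47.72829301213604 mm 394.48328536506347 tcp [0.519  0.2738 0.2016]
```

```bash
cat > fk.py <<'E'
import numpy as np, itertools
from scipy.optimize import least_squares
from scipy.spatial.transform import Rotation as Rn
D=[([1.487,.502,-.427,1.551,.221,1.138,-.21],[.221,-.611,.1965],[-3.14,0,.347]),
([.651,-.217,-.256,2.402,-1.287,.349,-.014],[.5481,-.122,.3142],[3.059,-.871,.1]),
([.536,-.306,-.314,2.424,-1.408,.191,-.16],[.565,-.0854,.3582],[-3.127,-.972,-.089])]
AX='zyzyzyz'
def fk(q,s,o,L):  # L: h,a,b,c ,elbow x offset, forearm x offset, wrist x offset
    R=Rn.identity();p=np.zeros(3)
    off=[None,[0,0,L[0]],None,[L[4],0,L[1]],None,[L[5],0,L[2]],None]
    for i in range(7):
        if off[i] is not None: p=p+R.apply(off[i])
        R=R*Rn.from_euler(AX[i],s[i]*q[i]+o[i])
    return p+R.apply([L[6]*0,0,L[3]]),R
E
cat > fit.py <<'E'
from fk import *
res=[]
for s in itertools.product([1,-1],repeat=7):
    if s[0]>0: continue
    for o4 in (0,np.pi):
      for o2 in(0,):
        def f(o):
            r=[]
            for q,p,e in D: r+=list((Rn.from_euler('xyz',e).inv()*Rn(fkR(q,s,o))).as_rotvec())
            return r
        def fkR(q,s,o):
            return Rn.from_euler('ZYZYZYZ'[:3],[s[0]*q[0]+o[0],s[1]*q[1]+o[1],s[2]*q[2]+o[2]]).__mul__(Rn.from_euler('YZY',[s[3]*q[3]+o[3],s[4]*q[4]+o[4],s[5]*q[5]+o[5]])).__mul__(Rn.from_euler('z',s[6]*q[6]+o[6])).as_quat()
        # discrete offsets only: o1,o3,o5 in multiples of 90 
        for o7 in (0,np.pi/2,np.pi,-np.pi/2):
          for o1 in (0,np.pi):
            for o5 in (0,np.pi):
              for o6 in (0,np.pi):
                v=[o1,o2,0,o4,o5,o6,o7]; res.append((np.linalg.norm(f(v)),s,np.round(v,2).tolist()))
res.sort(key=lambda r:r[0])
for r in res[:8]: print(r)
E
python3 fit.py
```

```text
(np.float64(0.0009884351696685004), (-1, 1, -1, 1, 1, -1, -1), [0.0, 0.0, 0.0, 3.14, 3.14, 3.14, -1.57])
(np.float64(0.0009884351696687011), (-1, 1, -1, 1, 1, 1, -1), [0.0, 0.0, 0.0, 3.14, 0.0, 3.14, 1.57])
(np.float64(0.0009884351696687293), (-1, -1, -1, -1, 1, 1, -1), [3.14, 0.0, 0.0, 3.14, 3.14, 3.14, 1.57])
(np.float64(0.0009884351696688232), (-1, -1, -1, -1, 1, -1, -1), [3.14, 0.0, 0.0, 3.14, 0.0, 3.14, -1.57])
(np.float64(0.0009884351696688486), (-1, -1, -1, -1, -1, -1, -1), [3.14, 0.0, 0.0, 0.0, 0.0, 0.0, -1.57])
(np.float64(0.0009884351696691153), (-1, 1, -1, 1, -1, 1, -1), [0.0, 0.0, 0.0, 0.0, 0.0, 0.0, 1.57])
(np.float64(0.000988435169669132), (-1, 1, -1, 1, -1, -1, -1), [0.0, 0.0, 0.0, 0.0, 3.14, 0.0, -1.57])
(np.float64(0.0009884351696692597), (-1, -1, -1, -1, -1, 1, -1), [3.14, 0.0, 0.0, 0.0, 3.14, 0.0, 1.57])
```

```bash
cat >> fk.py <<'E'
S=(-1,1,-1,1,-1,1,-1);O=[0,0,0,0,0,0,np.pi/2]
LO=np.array([-2.88,-.31,-1.54,.2,-1.41,.19,-2.57]);HI=np.array([2.88,2.03,1.56,2.42,4.55,2.02,2.57])
E
cat > fit2.py <<'E'
from fk import *
def g(L): return np.concatenate([fk(q,S,O,L)[0]-p for q,p,e in D])
for mask in([1,1,1,1,0,0,0],[1,1,1,1,1,1,0]):
    m=np.array(mask,float); r=least_squares(lambda L:g(L*m),[.3,.4,.4,.2,0,0,0]);print(np.round(r.x*m,4),np.abs(r.fun).max())
E
python3 fit2.py
```

```text
[0.3494 0.4884 0.4772 0.3714 0.     0.     0.    ] 0.02768181471872866
[ 0.2791  0.5993  0.4149  0.4977 -0.0228 -0.0593  0.    ] 0.006524559595052881
```

Emit:
move_arm:
  moves: [0.0809,-0.2229,-0.1186,-0.1731,-0.3533,0.0292,1,0.0809,-0.2229,-0.1186,-0.1731,-0.3533,0.0292,1,0.0809,-0.2229,-0.1186,-0.1731,-0.3533,0.0292,1,0.0809,-0.2229,-0.1186,-0.1731,-0.3533,0.0292,1,0.0809,-0.2229,-0.1186,-0.1731,-0.3533,0.0292,1,0.0809,-0.2229,-0.1186,-0.1731,-0.3533,0.0292,1,0.0809,-0.2229,-0.1186,-0.1731,-0.3533,0.0292,1,0.0809,-0.2229,-0.1186,-0.1731,-0.3533,0.0292,1,0.0809,-0.2229,-0.1186,-0.1731,-0.3533,0.0292,1,0.0809,-0.2229,-0.1186,-0.1731,-0.3533,0.0292,1]

```text
time: 3.43
ee_pos: [0.5227, 0.1615, 0.2468]
tool_rot: [-3.134, -0.289, 0.342]
wrist_force: [-0.4, -1.2, 1.1]
opening: 0.0854
grip_force: 0.0
```

```bash
python3 - <<'E'
from h import *
s=get_state();print([np.round(s[k],4).tolist() for k in("qpos","ee_pos","tool_rot")])
plan([.5144,.272,.22],20.9,0)
E
```

```text
[[0.8547, 0.2019, -1.306, 2.0027, 0.2901, 0.8115, -1.8174], [0.5227, 0.1615, 0.2468], [-3.1341, -0.2895, 0.3415]]
turn [-0.0013 -0.0922 -0.007 ] shift [ 0.0149 -0.1065  0.0531] deg 16.63798819495362 mm 119.91354409326334 tcp [0.5144 0.272  0.201 ]
```

```bash
cat > fit3.py <<'E'
from fk import *
D.append(([0.8547,0.2019,-1.306,2.0027,0.2901,0.8115,-1.8174],[0.5227,0.1615,0.2468],[-3.1341,-0.2895,0.3415]))
def cols(q):
    R=Rn.identity();Rs=[]
    for i in range(7):
        R=R*Rn.from_euler(AX[i],S[i]*q[i]+O[i]);Rs.append(R.as_matrix())
    return Rs
A=[];b=[]
for q,p,e in D:
    Rs=cols(q); c={'h':np.array([0,0,1.]),'x1':Rs[0][:,0],'y1':Rs[0][:,1],'a':Rs[2][:,2],'x3':Rs[2][:,0],'x4':Rs[3][:,0],'b':Rs[4][:,2],'x5':Rs[4][:,0],'x6':Rs[5][:,0],'c':Rs[6][:,2]}
    A.append(c);b+=p
b=np.array(b)
for use in(['h','a','b','c'],['h','a','b','c','x3','x4'],['h','a','b','c','x3','x4','x6'],['h','a','b','c','x1','x6'],['h','a','b','c','x1','x3','x4','x6'],['h','a','b','c','x6']):
    M=np.vstack([np.stack([c[k] for k in use],1) for c in A])
    x,*_=np.linalg.lstsq(M,b,rcond=None);print(dict(zip(use,np.round(x,4))),np.abs(M@x-b).max().round(5))
E
python3 fit3.py
```

```text
{'h': np.float64(0.3367), 'a': np.float64(0.5047), 'b': np.float64(0.467), 'c': np.float64(0.3835)} 0.02578
{'h': np.float64(0.1874), 'a': np.float64(0.4403), 'b': np.float64(0.3803), 'c': np.float64(0.3068), 'x3': np.float64(0.0495), 'x4': np.float64(-0.1249)} 0.02595
{'h': np.float64(0.2785), 'a': np.float64(0.543), 'b': np.float64(0.4135), 'c': np.float64(0.4649), 'x3': np.float64(-0.0577), 'x4': np.float64(-0.0633), 'x6': np.float64(-0.0512)} 0.00667
{'h': np.float64(0.3319), 'a': np.float64(0.4931), 'b': np.float64(0.4248), 'c': np.float64(0.393), 'x1': np.float64(0.0247), 'x6': np.float64(-0.0206)} 0.01568
{'h': np.float64(0.2926), 'a': np.float64(0.5311), 'b': np.float64(0.4169), 'c': np.float64(0.4487), 'x1': np.float64(0.0076), 'x3': np.float64(-0.0464), 'x4': np.float64(-0.0479), 'x6': np.float64(-0.0441)} 0.00527
{'h': np.float64(0.3273), 'a': np.float64(0.5191), 'b': np.float64(0.4263), 'c': np.float64(0.4188), 'x6': np.float64(-0.0297)} 0.02018
```

```bash
cat > ik.py <<'E'
from fk import *
from h import tool
MODEL=[.337,.505,.467,.3835,0,0,0]
def ik(grasp,yaw,tilt,flip,n=12,seed=0,q0=None):
    R1=tool(yaw,tilt)*Rn.from_euler('z',180*flip,degrees=True);p1=np.array(grasp)+.019*R1.apply([0,0,1])
    rng=np.random.default_rng(seed);best=[]
    m=np.array([.03]*7)
    for k in range(n):
        s=rng.uniform(LO+m,HI-m) if (q0 is None or k) else np.clip(q0,LO+m,HI-m)
        def f(q):
            p,R=fk(q,S,O,MODEL); return np.r_[(p-p1)*3,(R1.inv()*R).as_rotvec(),0.003*(q-(LO+HI)/2)/(HI-LO)]
        r=least_squares(f,s,bounds=(LO+m,HI-m),max_nfev=40)
        e=np.linalg.norm(r.fun[:6]);best.append((e,r.x))
    return min(best,key=lambda b:b[0])
E
python3 - <<'E'
from ik import *
np.set_printoptions(precision=2,suppress=True)
for tilt in(50,65):
  for yaw in(-95,-60,-30,0,30,60,95):
    for fl in(0,1):
        e,q=ik([.614,-.055,.13],yaw,tilt,fl,n=5);
        if e<.02: print(tilt,yaw,fl,round(e,4),q)
for t in(0,15):
  for fl in(0,1):
    e,q=ik([.5144,.272,.08],20.9,t,fl,n=5); print("grasp",t,fl,round(e,4),q)
E
```

```text
50 -95 0 0.0 [-0.24  0.77 -0.14  1.6   0.88  1.38  2.23]
50 -95 1 0.0 [-0.5   0.78  0.24  1.6   0.66  1.24 -0.76]
50 -60 0 0.0 [-1.29  1.16  1.33  2.04 -0.56  0.47 -2.52]
50 -60 1 0.0 [-0.58  0.58  0.25  2.04  1.17  0.8  -0.82]
50 -30 0 0.0 [-0.    0.43 -0.25  2.34  2.04  0.72  2.09]
50 -30 1 0.0 [-1.3   1.33  1.52  2.34  4.23  0.66  2.42]
50 30 0 0.0 [ 1.52  1.33 -1.5   2.25  1.7   0.52 -1.93]
50 60 0 0.0 [ 0.66  0.62 -0.13  1.92 -1.04  0.97  0.81]
50 60 1 0.0 [ 1.46  1.37 -1.47  1.92  0.72  0.76  2.53]
50 95 0 0.0001 [ 0.53  0.83 -0.08  1.47 -0.66  1.42  0.86]
50 95 1 0.0 [ 0.56  0.84 -0.13  1.47 -0.63  1.41 -2.31]
65 -95 0 0.0 [-0.43  0.92  0.04  1.53  0.9   1.5   2.18]
65 -95 1 0.0 [-0.57  0.93  0.25  1.53  0.78  1.41 -0.88]
65 -60 0 0.0 [-1.43  1.58  1.45  2.05 -0.78  0.53 -2.54]
65 -60 1 0.0 [-0.31  0.73 -0.2   2.05  1.51  1.27 -1.17]
65 -30 0 0.0193 [-0.46  0.63  0.15  2.39  2.23  0.99  1.63]
65 -30 1 0.0193 [-1.42  1.58  1.41  2.39  3.74  0.54  2.54]
65 30 0 0.0001 [ 1.65  1.59 -1.43  2.3   2.02  0.36 -1.95]
65 60 0 0.0 [ 0.87  0.79 -0.29  1.9  -1.12  1.08  1.  ]
65 60 1 0.0 [ 0.75  0.77 -0.12  1.9  -1.2   1.17 -2.1 ]
65 95 0 0.0001 [ 0.63  0.99 -0.14  1.38 -0.74  1.59  0.91]
65 95 1 0.0 [ 0.5   0.99  0.06  1.38 -0.86  1.67 -2.16]
grasp 0 0 0.0 [-0.79  0.55  0.4   1.83 -0.29  0.81 -1.45]
grasp 0 1 0.0 [-0.49  0.52  0.01  1.83 -0.    0.79  1.45]
grasp 15 0 0.0 [ 0.18  0.57 -0.87  2.07  0.92  0.6  -2.5 ]
grasp 15 1 0.0 [-0.56  0.41  0.06  2.07  0.03  0.4   1.4 ]
```

```bash
python3 - <<'E'
from h import *
plan([.5144,.272,.18],20.9,10)
E
```

```text
turn [-0.0007 -0.0366 -0.0071] shift [ 0.0067 -0.1063  0.0921] deg 6.711862175414419 mm 140.774511143685 tcp [0.5175 0.2732 0.1613]
```

Emit:
move_arm:
  moves: [-0.0007,-0.0366,-0.0071,0.0067,-0.1063,0.0921,1,-0.0007,-0.0366,-0.0071,0.0067,-0.1063,0.0921,1,-0.0007,-0.0366,-0.0071,0.0067,-0.1063,0.0921,1,-0.0007,-0.0366,-0.0071,0.0067,-0.1063,0.0921,1,-0.0007,-0.0366,-0.0071,0.0067,-0.1063,0.0921,1,-0.0007,-0.0366,-0.0071,0.0067,-0.1063,0.0921,1,-0.0007,-0.0366,-0.0071,0.0067,-0.1063,0.0921,1,-0.0007,-0.0366,-0.0071,0.0067,-0.1063,0.0921,1,-0.0007,-0.0366,-0.0071,0.0067,-0.1063,0.0921,1,-0.0007,-0.0366,-0.0071,0.0067,-0.1063,0.0921,1]

```text
time: 4.27
ee_pos: [0.5163, 0.2762, 0.1627]
tool_rot: [3.141, -0.178, 0.37]
wrist_force: [-0.9, 0.0, -0.3]
opening: 0.0853
grip_force: 0.0
```

```bash
python3 - <<'E'
from h import *
s=get_state();print([np.round(s[k],4).tolist() for k in("qpos","ee_pos","tool_rot","joint_velocities")])
plan([.5144,.272,.18],20.9,10)
p,d=snapshot("side");cv2.imwrite("pics/side1.png",p[140:400,150:450,::-1].repeat(2,0).repeat(2,1))
E
```

```text
[[0.2635, 0.469, -1.0318, 1.9105, 0.6006, 0.8858, -2.249], [0.5163, 0.2762, 0.1627], [3.1411, -0.1782, 0.3703], [-0.0081, 0.0031, -0.0008, 0.002, -0.0022, -0.0035, -0.0045]]
turn [-0.0002 -0.0012  0.0017] shift [-0.0002  0.0033  0.0014] deg 0.37808364580456727 mm 3.5797444800290847 tcp [0.5175 0.2732 0.1613]
```

View pics/side1.png

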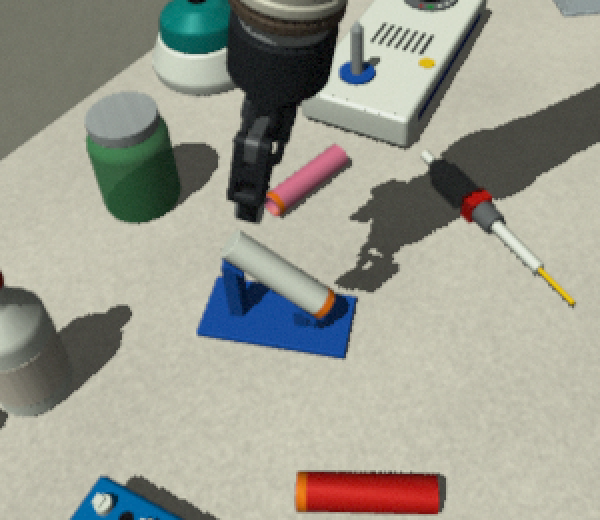

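The picture shows the gripper at (260,200) in the crop, above the tube, which runs from (235,245) to (322,305). The fingers straddle the tube's plane, so I'm going down.

```bash
python3 - <<'E'
from h import *
plan([.5144,.272,.079],20.9,10)
E
```

```text
turn [-0.0002 -0.0011  0.0019] shift [-0.018   0.0036  0.1007] deg 0.39530750389867964 mm 102.39783569216817 tcp [0.5175 0.2732 0.0603]
```

Emit:
move_arm:
  moves: [0,-0.001,0.002,-0.004,0.0035,0.02,1,0,-0.001,0.002,-0.008,0.0035,0.04,1,0,-0.001,0.002,-0.011,0.0035,0.06,1,0,-0.001,0.002,-0.015,0.0035,0.08,1,0,-0.001,0.002,-0.017,0.0035,0.095,1,0,-0.001,0.002,-0.018,0.0035,0.1,1,0,-0.001,0.002,-0.018,0.0035,0.1,1,0,-0.001,0.002,-0.018,0.0035,0.1,1,0,-0.001,0.002,-0.018,0.0035,0.1,1,0,-0.001,0.002,-0.018,0.0035,0.1,1]

```text
time: 5.15
ee_pos: [0.5167, 0.2756, 0.0614]
tool_rot: [-3.14, -0.175, 0.367]
wrist_force: [-0.3, 0.6, -0.5]
opening: 0.0851
grip_force: 0.0
```

```bash
python3 - <<'E'
from h import *
s=get_state();print([np.round(s[k],4).tolist() for k in("qpos","ee_pos","tool_rot","wrist_force")])
plan([.5144,.272,.079],20.9,10)
E
```

```text
[[0.1359, 0.5968, -0.8765, 1.9817, 0.7837, 0.7227, -2.4051], [0.5167, 0.2756, 0.0614], [-3.1397, -0.1755, 0.3674], [-0.3368, 0.6433, -0.4819]]
turn [-0.0007 -0.0003  0.0008] shift [-0.0003  0.0026  0.0011] deg 0.20573490344922885 mm 2.780208233451462 tcp [0.5175 0.2732 0.0603]
```

Emit:
move_arm:
  moves: [0,0,0,0,0.003,0.001,1,0,0,0,0,0.003,0.001,1,0,0,0,0,0.003,0.001,-1,0,0,0,0,0.003,0.001,-1,0,0,0,0,0.003,0.001,-1,0,0,0,0,0.003,0.001,-1,0,0,0,0,0.003,0.001,-1,0,0,0,0,0.003,0.001,-1,0,0,0,0,0.003,0.001,-1,0,0,0,0,0.003,0.001,-1]
  grip_force: 30

```text
time: 5.98
ee_pos: [0.5164, 0.2716, 0.0596]
tool_rot: [3.141, -0.172, 0.368]
wrist_force: [-4.5, -5.6, 12.3]
opening: 0.0157
grip_force: 25.4
```

```bash
python3 - <<'E'
from h import *
s=get_state();print([np.round(s[k],4).tolist() for k in("qpos","ee_pos","tool_rot","wrist_force","opening","grip_force")])
p,d=snapshot("side");cv2.imwrite("pics/side2.png",p[200:340,220:360,::-1].repeat(4,0).repeat(4,1))
np.savez("side2.npz",p=p,d=d)
E
```

```text
[[0.1401, 0.598, -0.8748, 1.9842, 0.7848, 0.723, -2.4012], [0.5164, 0.2716, 0.0596], [3.1411, -0.1721, 0.3677], [-4.4782, -5.6177, 12.3183], 0.0157, 25.3616]
```

View pics/side2.png

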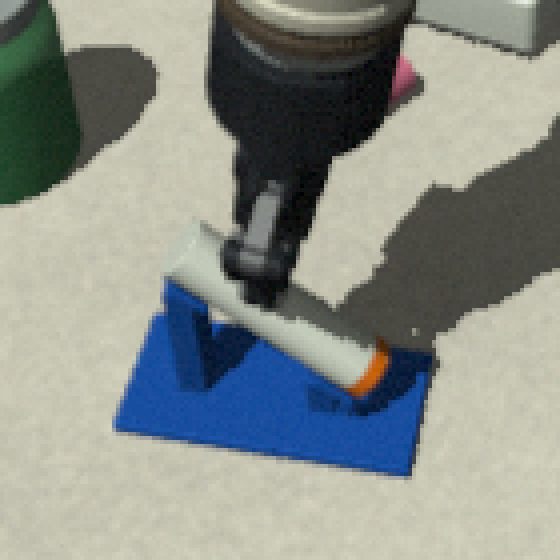

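```bash
python3 - <<'E'
from h import *
np.set_printoptions(precision=4,suppress=True)
s=get_state();R=Rn.from_euler('xyz',s["tool_rot"]);p=s["ee_pos"]
for y in(0,.008,.02):
    print(y,[((proj("side",p+R.apply([0,sg*y,-b]))-[220,200])*4).round(0).tolist() for b in(0,.019) for sg in(1,-1)])
z=np.load("side2.npz");X=cloud("side",z["p"],z["d"])
hsv=cv2.cvtColor(z["p"],cv2.COLOR_RGB2HSV);S=hsv[...,1];V=hsv[...,2]
w=np.zeros(S.shape,bool);w[250:305,258:320]=1
m=w&(X[...,2]>.025)&((S<70)&(V>110)|((S>120)&(hsv[...,0]<25)));q=X[m]
cr=np.array([.5135,.2717]);c,sn=np.cos(np.radians(20.9)),np.sin(np.radians(20.9))
l=(q[:,:2]-cr)@np.array([[c,-sn],[sn,c]]);a=np.radians(40)
h=-l[:,0]*np.sin(a)+(q[:,2]-.073)*np.cos(a);t=l[:,0]*np.cos(a)+(q[:,2]-.073)*np.sin(a)
print(np.percentile(t,[1,99]),np.percentile(h,[2,98]),np.percentile(l[:,1],[2,98]))
fd=w&(V<60)&(X[...,2]>.04);fq=X[fd];print("finger pts min z",np.percentile(fq[:,2],[1,5,50]));
v,u=np.nonzero(fd);i=v.argmax();print("lowest px",u[i],v[i],X[v[i],u[i]])
E
```

```text
0 [[260.0, 323.0], [260.0, 323.0], [264.0, 300.0], [264.0, 300.0]]
0.008 [[264.0, 310.0], [256.0, 337.0], [268.0, 287.0], [259.0, 314.0]]
0.02 [[270.0, 290.0], [249.0, 358.0], [274.0, 267.0], [253.0, 335.0]]
[-0.06    0.0668] [-0.0031  0.1092] [-0.0109  0.0548]
finger pts min z [0.0436 0.0612 0.163 ]
lowest px 270 287 [0.5428 0.2878 0.0403]
```

The fingers closed to 15.7 mm, not 30, with a push up on the tool, so they are pinching the top of the tube. I'll open, go 12 mm deeper and close again.

Emit:
move_arm:
  moves: [0,0,0,0,0,0,1,0,0,0,0,0,0,1,0,0,0,0,0,0,1,0,0,0,0,0,0,1,0,0,0,0,0,0,1,0,0,0,-0.001,0,0.006,1,0,0,0,-0.002,0,0.012,1,0,0,0,-0.002,0,0.012,1,0,0,0,-0.002,0,0.012,1,0,0,0,-0.002,0,0.012,1]

```text
time: 6.87
ee_pos: [0.5168, 0.2726, 0.0466]
tool_rot: [-3.14, -0.173, 0.368]
wrist_force: [-0.5, -0.4, -0.1]
opening: 0.0852
grip_force: 0.0
```

```bash
python3 - <<'E'
from h import *
np.set_printoptions(precision=4,suppress=True)
s=get_state();print([np.round(s[k],4).tolist() for k in("ee_pos","tool_rot","wrist_force","opening")])
p,d=snapshot("side");q,_=snapshot("top")
a=p[200:340,220:360,::-1].repeat(4,0).repeat(4,1);b=q[160:250,210:290,::-1].repeat(4,0).repeat(4,1)
im=np.zeros((560,800,3),np.uint8);im[:,:560]=a;im[:360,560:]=b[:,40:280];cv2.imwrite("pics/c3.png",im)
E
```

```text
[[0.5168, 0.2726, 0.0466], [-3.1397, -0.1728, 0.368], [-0.5284, -0.4405, -0.148], 0.0852]
```

View pics/c3.png

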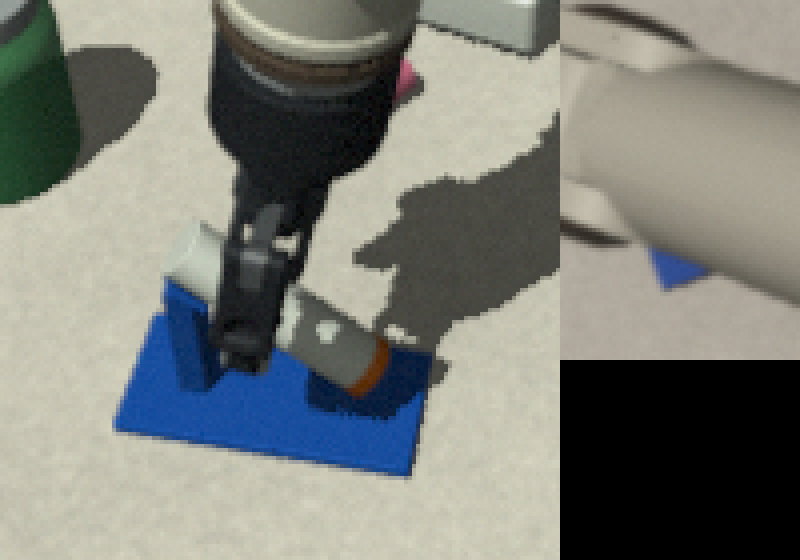

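The tube is still seated, and the near finger now covers its near side, with its tip at (245,370) in the crop. Closing.

Emit:
move_arm:
  moves: [0,0,0,0,0,0,-1,0,0,0,0,0,0,-1,0,0,0,0,0,0,-1,0,0,0,0,0,0,-1,0,0,0,0,0,0,-1,0,0,0,0,0,0,-1,0,0,0,0,0,0,-1,0,0,0,0,0,0,-1,0,0,0,0,0,0,-1,0,0,0,0,0,0,-1]

```text
time: 7.8
ee_pos: [0.5174, 0.2719, 0.0471]
tool_rot: [-3.141, -0.173, 0.367]
wrist_force: [-1.1, -4.1, 5.7]
opening: 0.0275
grip_force: 29.9
```

```bash
python3 - <<'E'
from h import *
np.set_printoptions(precision=4,suppress=True)
s=get_state();print([np.round(s[k],4).tolist() for k in("ee_pos","tool_rot","wrist_force","opening","grip_force")])
p,d=snapshot("side")
cv2.imwrite("pics/c4.png",p[200:340,220:360,::-1].repeat(4,0).repeat(4,1))
E
```

```text
[[0.5174, 0.2719, 0.0471], [-3.1409, -0.1734, 0.3674], [-1.0526, -4.1398, 5.6709], 0.0275, 29.9491]
```

View pics/c4.png

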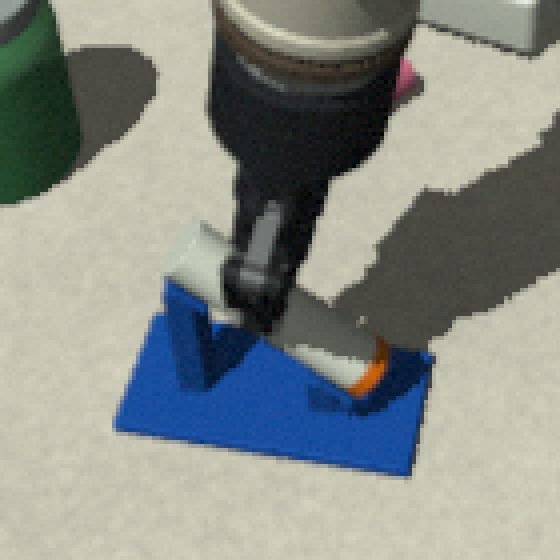

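Emit:
move_arm:
  moves: [0,0,0,0,0,0,1,0,0,0,0,0,0,1,0,0,0,0,0,0,1,0,0,0,-0.001,0,0.005,0.5,0,0,0,-0.002,0,0.009,0.5,0,0,0,-0.002,0,0.009,0.2,0,0,0,-0.002,0,0.009,-1,0,0,0,-0.002,0,0.009,-1,0,0,0,-0.002,0,0.009,-1,0,0,0,-0.002,0,0.009,-1]

```text
time: 8.68
ee_pos: [0.5168, 0.2716, 0.0377]
tool_rot: [-3.141, -0.173, 0.367]
wrist_force: [0.6, -2.6, 1.9]
opening: 0.0274
grip_force: 32.9
```

Emit:
move_arm:
  moves: [0,0,0,0,0,0,-1,0,0,0,0,0,0,-1,0,0,0,0,0,0,-1,0,0,0,0,0,0,-1,0,0,0,0,0,0,-1,0,0,0,0,0,0,-1,0,0,0,0,0,0,-1,0,0,0,0,0,0,-1,0,0,0,0,0,0,-1,0,0,0,0,0,0,-1]

```text
time: 9.52
ee_pos: [0.5168, 0.2716, 0.0377]
tool_rot: [-3.141, -0.173, 0.367]
wrist_force: [-0.5, -5.9, 5.0]
opening: 0.0278
grip_force: 33.2
```

```bash
python3 - <<'E'
from h import *
np.set_printoptions(precision=4,suppress=True)
s=get_state();print([np.round(s[k],4).tolist() for k in("time","qpos","ee_pos","tool_rot","wrist_force","opening","grip_force")])
plan([.5144,.272,.30],20.9,10)
plan([.5144,.272,.30],65,10)
E
```

```text
[9.5167, [0.1109, 0.627, -0.8362, 1.9942, 0.8287, 0.6861, -2.4385], [0.5168, 0.2716, 0.0377], [-3.1408, -0.173, 0.3673], [-0.5117, -5.8703, 4.9667], 0.0278, 33.2239]
turn [-0.0004  0.0005  0.0008] shift [ 0.0431 -0.0014 -0.2398] deg 0.1792194725436162 mm 243.59298229222492 tcp [0.5175 0.2732 0.2813]
turn [ 0.042   0.0004 -0.2405] shift [ 0.0422 -0.0037 -0.2399] deg 43.950438949360695 mm 243.61243810465004 tcp [0.5158 0.275  0.2813]
```

```bash
python3 - <<'E'
from h import *
s=get_state();R=Rn.from_euler('xyz',s["tool_rot"]);t=s["ee_pos"]
p,d=snapshot("side");np.savez("side5.npz",p=p,d=d)
im=p[200:340,220:360,::-1].repeat(4,0).repeat(4,1).copy()
for y in(-.014,0,.014):
    for b in(0,.019,.054):
        u=(proj("side",t+R.apply([0,y,-b]))-[220,200])*4+2; cv2.circle(im,tuple(int(i) for i in u),3,[(0,0,255),(0,255,0),(255,0,255)][int(round(y/.014))+1],-1)
cv2.imwrite("pics/c5.png",im)
E
```

```text
(no output)
```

View pics/c5.png

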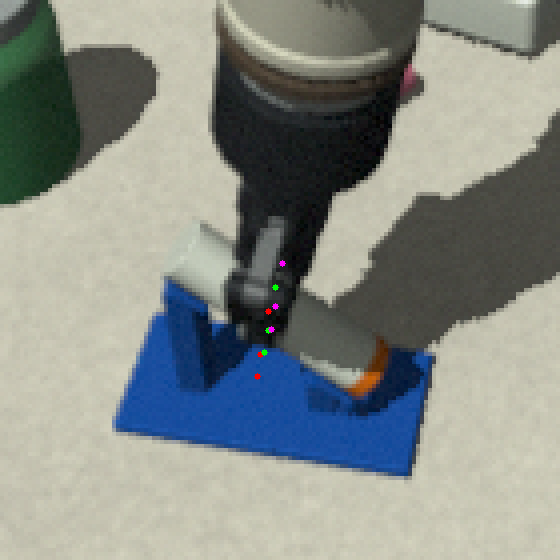

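Emit:
move_arm:
  moves: [0,0,0,0.002,0,-0.01,-1,0,0,0,0.004,0,-0.02,-1,0,0,0,0.007,0,-0.04,-1,0,0,0,0.011,0,-0.06,-1,0,0,0,0.014,0,-0.08,-1,0,0,0,0.021,0,-0.12,-1,0,0,0,0.028,0,-0.16,-1,0,0,0,0.035,0,-0.2,-1,0,0,0,0.042,0,-0.24,-1,0,0,0,0.042,0,-0.24,-1]

```text
time: 10.4
ee_pos: [0.5199, 0.2775, 0.2911]
tool_rot: [-3.137, -0.188, 0.37]
wrist_force: [0.1, 1.4, 0.7]
opening: 0.0281
grip_force: 32.7
```

```bash
sed -i 's/def plan(grasp,yaw,tilt,base=None):/def plan(grasp,yaw,tilt,base=None,g=.019):/; s/+\.019\*R1/+g*R1/' h.py; python3 - <<'E'
from h import *
np.set_printoptions(precision=4,suppress=True)
s=get_state();print([np.round(s[k],4).tolist() for k in("time","qpos","ee_pos","tool_rot","wrist_force","opening","grip_force")])
plan([.53,.2,.30],70,20,g=.04)
p,d=snapshot("side");np.savez("side6.npz",p=p,d=d)
cv2.imwrite("pics/c6.png",p[100:340,200:440,::-1].repeat(2,0).repeat(2,1))
E
```

```text
[10.4, [0.4025, 0.3361, -1.171, 1.7589, 0.417, 1.0961, -2.0843], [0.5199, 0.2775, 0.2911], [-3.1374, -0.1878, 0.3704], [0.1128, 1.4166, 0.7063], 0.0281, 32.6597]
turn [ 0.0707  0.0476 -0.2616] shift [-0.0148  0.0657  0.0261] deg 49.53075565579323 mm 72.26659868607176 tcp [0.5347 0.2129 0.2624]
```

View pics/c6.png

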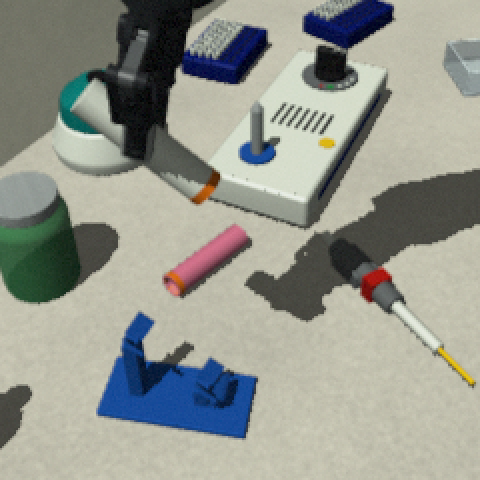

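The tube is held, running from (85,95) to (208,190) in the crop, and the cradle is empty. Next I turn towards the final azimuth.

Emit:
move_arm:
  moves: [0.0707,0.0476,-0.2616,-0.0148,0.0657,0.0,-1,0.0707,0.0476,-0.2616,-0.0148,0.0657,0.0,-1,0.0707,0.0476,-0.2616,-0.0148,0.0657,0.0,-1,0.0707,0.0476,-0.2616,-0.0148,0.0657,0.0,-1,0.0707,0.0476,-0.2616,-0.0148,0.0657,0.0,-1,0.0707,0.0476,-0.2616,-0.0148,0.0657,0.0,-1,0.0707,0.0476,-0.2616,-0.0148,0.0657,0.0,-1,0.0707,0.0476,-0.2616,-0.0148,0.0657,0.0,-1,0.0707,0.0476,-0.2616,-0.0148,0.0657,0.0,-1,0.0707,0.0476,-0.2616,-0.0148,0.0657,0.0,-1]

```text
time: 11.28
ee_pos: [0.5263, 0.206, 0.2784]
tool_rot: [-3.13, -0.338, 1.214]
wrist_force: [-0.3, -0.8, -0.3]
opening: 0.028
grip_force: 32.6
```

```bash
python3 - <<'E'
from h import *
np.set_printoptions(precision=4,suppress=True)
s=get_state();print([np.round(s[k],4).tolist() for k in("time","qpos","ee_pos","tool_rot")])
plan([.60,-.055,.30],75,58,g=.04)
E
```

```text
[11.2833, [0.9201, 0.5181, -1.4904, 1.8486, 0.3404, 1.0041, -0.9946], [0.5263, 0.206, 0.2784], [-3.13, -0.3384, 1.2137]]
turn [ 0.0158  0.2142 -0.0254] shift [-0.1744  0.1563 -0.0636] deg 38.925878402296036 mm 242.61933291090912 tcp [ 0.6088 -0.0222  0.2788]
```

Emit:
move_arm:
  moves: [0.0158,0.2142,-0.0254,-0.1744,0.1563,-0.0636,-1,0.0158,0.2142,-0.0254,-0.1744,0.1563,-0.0636,-1,0.0158,0.2142,-0.0254,-0.1744,0.1563,-0.0636,-1,0.0158,0.2142,-0.0254,-0.1744,0.1563,-0.0636,-1,0.0158,0.2142,-0.0254,-0.1744,0.1563,-0.0636,-1,0.0158,0.2142,-0.0254,-0.1744,0.1563,-0.0636,-1,0.0158,0.2142,-0.0254,-0.1744,0.1563,-0.0636,-1,0.0158,0.2142,-0.0254,-0.1744,0.1563,-0.0636,-1,0.0158,0.2142,-0.0254,-0.1744,0.1563,-0.0636,-1,0.0158,0.2142,-0.0254,-0.1744,0.1563,-0.0636,-1]

```text
time: 12.12
ee_pos: [0.6087, -0.0197, 0.2808]
tool_rot: [3.137, -1.01, 1.318]
wrist_force: [-0.2, 0.9, -0.3]
opening: 0.0276
grip_force: 32.7
```

```bash
python3 - <<'E'
from h import *
np.set_printoptions(precision=4,suppress=True)
s=get_state();print([np.round(s[k],4).tolist() for k in("time","qpos","ee_pos","tool_rot")])
plan([.60,-.055,.30],75,58,g=.04)
E
```

```text
[12.1167, [1.381, 1.1244, -1.4724, 1.6806, 0.1296, 1.0722, -0.1576], [0.6087, -0.0197, 0.2808], [3.1367, -1.01, 1.3183]]
turn [-0.0009  0.0007  0.0016] shift [-0.003   0.0007 -0.001 ] deg 0.3536936851348642 mm 3.224032998236447 tcp [ 0.6088 -0.0222  0.2788]
```

```bash
cat > tube.py <<'E'
from h import *
from scipy.optimize import least_squares
np.set_printoptions(precision=4,suppress=True)
def measure(name="t",g=.04,save=True):
    s=get_state();R=Rn.from_euler('xyz',s["tool_rot"]);zt=R.apply([0,0,1]);G=np.array(s["ee_pos"])-g*zt
    P=[];O=[]
    for n in("side","top"):
        p,d=snapshot(n);X=cloud(n,p,d)
        if save: cv2.imwrite(f"pics/{name}_{n}.png",p[:,:,::-1])
        hsv=cv2.cvtColor(p,cv2.COLOR_RGB2HSV);H,S,V=[hsv[...,i].astype(int) for i in range(3)]
        dist=np.linalg.norm(X-G,axis=-1);ax=np.hypot(X[...,0]-G[0],X[...,1]-G[1])
        w=(dist<.09)&(ax<.06)&((X[...,2]>.15)|(G[2]<.2))
        m=w&(S<60)&(V>90);o=w&(H<25)&(S>120)&(V>80)
        print(n,m.sum(),o.sum(),"orange",X[o].mean(0) if o.any() else None)
        P.append(X[m|o]);O.append(X[o])
    P=np.vstack(P);O=np.vstack(O)
    def f(v):
        u=np.array([v[2],v[3],1.]);u/=np.linalg.norm(u);r=P-[v[0],v[1],G[2]]
        return np.linalg.norm(np.cross(r,u),axis=1)-.015
    r=least_squares(f,[G[0],G[1],0,0],loss="soft_l1",f_scale=.002)
    u=np.array([r.x[2],r.x[3],1]);u/=np.linalg.norm(u)
    al=(P-[r.x[0],r.x[1],G[2]])@u
    print("rms",np.sqrt(np.mean(r.fun**2)),"axis",u,"along",np.percentile(al,[1,99]),"G",G)
    c=np.array([r.x[0],r.x[1],G[2]])
    print("mouth",c+np.percentile(al,1)*u,"axis at G",c,"tool yaw/tilt",s["tool_rot"])
    return c,u
if __name__=="__main__": measure()
E
python3 tube.py
```

```text
side 647 32 orange [ 0.5965 -0.0419  0.2443]
top 322 0 orange None
rms 0.007442757608349266 axis [-0.0183  0.0227  0.9996] along [-0.0591  0.055 ] G [ 0.6001 -0.0525  0.3021]
mouth [ 0.6011 -0.0534  0.243 ] axis at G [ 0.6    -0.0521  0.3021] tool yaw/tilt [ 3.1367 -1.01    1.3183]
```

```bash
python3 - <<'E'
from h import *
from scipy.optimize import least_squares
np.set_printoptions(precision=4,suppress=True)
P=[]
for n in("side","top"):
    z=np.load(n+"0.npz");X=cloud(n,z["p"],z["d"]);D=np.hypot(X[...,0]-.614,X[...,1]+.0555)
    q=X[(D<.02)&(X[...,2]>.068)&(X[...,2]<.122)];
    r=least_squares(lambda v:np.hypot(q[:,0]-v[0],q[:,1]-v[1])-.008,[.614,-.055],loss="soft_l1",f_scale=.001);print(n,len(q),r.x,np.sqrt(np.mean(r.fun**2)))
E
```

```text
side 108 [ 0.6152 -0.0596] 0.00090026064182686
top 35 [ 0.6153 -0.0563] 0.0005558444756276141
```

```bash
python3 - <<'E'
from h import *
plan([.614,-.0560,.209],75.5,59,g=.04)
E
```

```text
turn [0.0014 0.007  0.0005] shift [-0.0778  0.0139  0.0499] deg 1.2897719247688444 mm 93.49796744344872 tcp [ 0.6226 -0.0228  0.1884]
```

Emit:
move_arm:
  moves: [0.001,0.007,0,-0.009,0.0139,0.005,-1,0.001,0.007,0,-0.018,0.0139,0.011,-1,0.001,0.007,0,-0.028,0.0139,0.018,-1,0.001,0.007,0,-0.04,0.0139,0.025,-1,0.001,0.007,0,-0.052,0.0139,0.033,-1,0.001,0.007,0,-0.064,0.0139,0.041,-1,0.001,0.007,0,-0.073,0.0139,0.047,-1,0.001,0.007,0,-0.0778,0.0139,0.05,-1,0.001,0.007,0,-0.0778,0.0139,0.05,-1,0.001,0.007,0,-0.0778,0.0139,0.05,-1]

```text
time: 13.05
ee_pos: [0.6234, -0.0251, 0.1872]
tool_rot: [-3.141, -1.034, 1.312]
wrist_force: [1.0, 1.0, -0.1]
opening: 0.0278
grip_force: 32.7
```

```bash
python3 tube.py; python3 - <<'E'
from h import *
s=get_state();print(np.round(s["qpos"],3),s["time"])
a=cv2.imread("pics/t_side.png")[90:240,260:400].repeat(3,0).repeat(3,1);b=cv2.imread("pics/t_top.png")[90:240,310:430].repeat(3,0).repeat(3,1)
cv2.imwrite("pics/c7.png",np.hstack([a,b]))
plan([.614,-.0560,.209],75.5,59,g=.04)
E
```

```text
side 532 15 orange [ 0.6078 -0.0484  0.1516]
top 278 0 orange None
rms 0.007999269614813578 axis [-0.0199 -0.0043  0.9998] along [-0.0558  0.0553] G [ 0.6146 -0.0584  0.2076]
mouth [ 0.6157 -0.0578  0.1518] axis at G [ 0.6146 -0.058   0.2076] tool yaw/tilt [-3.1407 -1.0344  1.3119]
[ 1.338  1.254 -1.371  1.675  0.196  1.005 -0.074] 13.15
turn [ 0.0015 -0.0014 -0.0006] shift [ 0.0015 -0.0017  0.0015] deg 0.38195044303619713 mm 2.703054020004709 tcp [ 0.6226 -0.0228  0.1884]
```

View pics/c7.png

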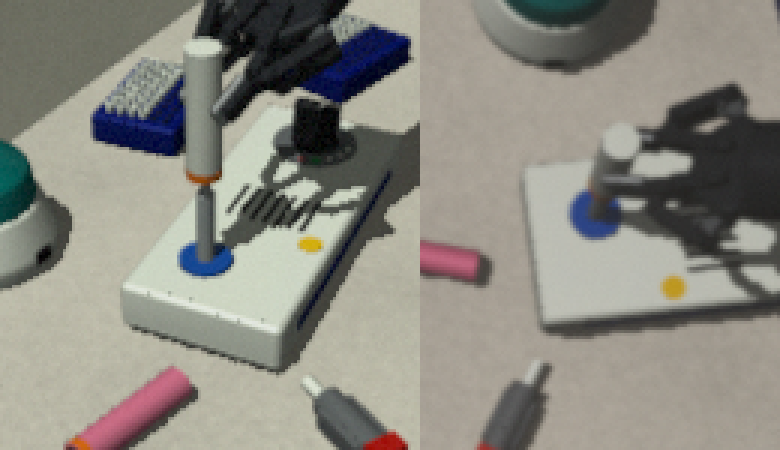

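The tube is upright above the peg: in the crop the mouth is at (204,178) and the tip at (205,188). Lowering in two stages.

Emit:
move_arm:
  moves: [0,0,0,-0.0045,0,0.0025,-1,0,0,0,-0.009,0,0.005,-1,0,0,0,-0.0135,0,0.008,-1,0,0,0,-0.018,0,0.0105,-1,0,0,0,-0.0225,0,0.0135,-1,0,0,0,-0.027,0,0.016,-1,0,0,0,-0.0315,0,0.0185,-1,0,0,0,-0.036,0,0.0215,-1,0,0,0,-0.0405,0,0.024,-1,0,0,0,-0.045,0,0.0265,-1]

```text
time: 13.98
ee_pos: [0.6232, -0.0255, 0.1342]
tool_rot: [-3.141, -1.033, 1.312]
wrist_force: [-0.3, -0.4, -0.6]
opening: 0.028
grip_force: 32.7
```

```bash
python3 tube.py; python3 - <<'E'
from h import *
s=get_state();print(np.round(s["qpos"],3),s["time"],s["wrist_force"],s["wrist_torque"])
E
```

```text
side 495 21 orange [ 0.6088 -0.0479  0.0971]
top 251 0 orange None
rms 0.007984630645478961 axis [-0.023   0.002   0.9997] along [-0.0812  0.055 ] G [ 0.6145 -0.0587  0.1547]
mouth [ 0.6162 -0.0588  0.0735] axis at G [ 0.6143 -0.0586  0.1547] tool yaw/tilt [-3.141  -1.0335  1.3123]
[ 1.325  1.317 -1.316  1.68   0.236  0.966 -0.031] 14.0833 [ 0.28759206  0.677894   -1.83958301] [-0.92663391  0.2349307   0.06293348]
```

Emit:
move_arm:
  moves: [0,0,0,-0.0045,0,0.0025,-1,0,0,0,-0.009,0,0.005,-1,0,0,0,-0.0135,0,0.008,-1,0,0,0,-0.018,0,0.0105,-1,0,0,0,-0.0225,0,0.0135,-1,0,0,0,-0.025,0,0.015,-1,0,0,0,-0.0275,0,0.0165,-1,0,0,0,-0.029,0,0.0175,-1,0,0,0,-0.03,0,0.018,-1,0,0,0,-0.03,0,0.018,-1]

```text
time: 14.92
ee_pos: [0.6234, -0.0249, 0.1022]
tool_rot: [3.142, -1.036, 1.313]
wrist_force: [-3.9, -3.4, 8.7]
opening: 0.0278
grip_force: 33.5
```

```bash
python3 tube.py; python3 - <<'E'
from h import *
s=get_state();print(np.round(s["qpos"],3),s["time"],s["wrist_force"],s["wrist_torque"])
E
```

```text
side 1113 15 orange [ 0.6105 -0.0461  0.0652]
top 1012 0 orange None
rms 0.023329065306790218 axis [ 0.1015 -0.1923  0.9761] along [-0.0781  0.0545] G [ 0.6146 -0.0582  0.1226]
mouth [ 0.604  -0.0398  0.0463] axis at G [ 0.6119 -0.0548  0.1226] tool yaw/tilt [ 3.1415 -1.0364  1.3134]
[ 1.316  1.358 -1.285  1.676  0.258  0.945 -0.003] 15.0167 [-3.29591899 -3.43425126  8.08226748] [0.22477605 0.48375137 0.61768219]
```

Emit:
move_arm:
  moves: [0,0,0,0,0,0,-0.2,0,0,0,0,0,0,0,0,0,0,0,0,0,0.3,0,0,0,0,0,0,0.6,0,0,0,0,0,0,1,0,0,0,0,0,0,1,0,0,0,0,0,0,1,0,0,0,0,0,0,1,0,0,0,0,0,0,1,0,0,0,0,0,0,1]

```text
time: 15.85
ee_pos: [0.6233, -0.0254, 0.0998]
tool_rot: [-3.141, -1.033, 1.312]
wrist_force: [0.4, -0.8, -0.8]
opening: 0.0853
grip_force: 0.0
```

```bash
python3 - <<'E'
from h import *
s=get_state();print(np.round(s["qpos"],3),s["time"],s["wrist_force"],s["opening"])
p,d=snapshot("side");np.savez("side8.npz",p=p,d=d)
cv2.imwrite("pics/c8.png",p[90:240,260:400,::-1].repeat(4,0).repeat(4,1))
E
```

```text
[ 1.315  1.358 -1.283  1.676  0.261  0.943 -0.003] 15.85 [ 0.37581796 -0.82485722 -0.82391607] 0.08531742702738802
```

View pics/c8.png

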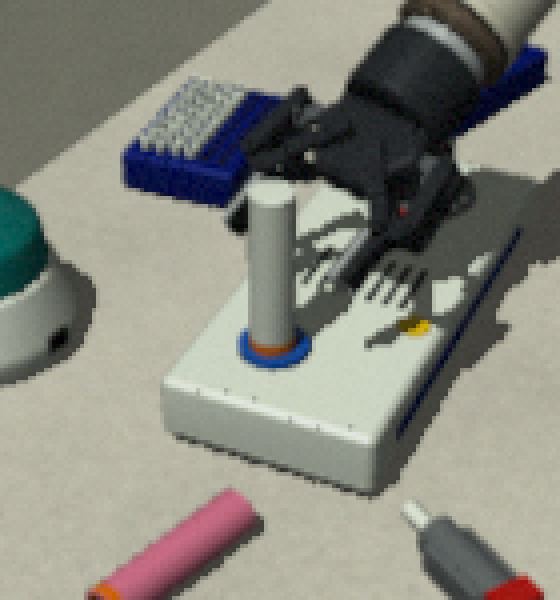

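The tube stands seated on the blue disc at (274,345) in the crop, and the open fingers are clear of it. Next I check the wrist range for the knob turn and plan the retreat.

```bash
python3 - <<'E'
from ik import *
from h import get_state,plan
np.set_printoptions(precision=2,suppress=True)
q0=get_state()["qpos"]
for fl in(0,1):
    q=q0
    for yaw in(5.9,-28,-62.8):
        e,q=ik([.6175,-.277,.09],yaw,0,fl,n=4,q0=q);print(fl,yaw,round(e,4),q)
plan([.6175,-.277,.28],5.9,0,g=.04)
E
```

```text
0 5.9 0.0 [ 1.15  1.11 -1.31  1.57  1.09  1.34 -1.77]
0 -28 0.0 [ 0.22  0.67  0.29  1.57 -0.22  0.93 -1.47]
0 -62.8 0.0 [ 0.27  0.66  0.22  1.57 -0.17  0.92 -2.12]
1 5.9 0.0 [ 1.14  1.07 -1.26  1.57  1.05  1.3   1.39]
1 -28 0.0 [ 1.03  0.88 -0.97  1.57  0.79  1.12  0.95]
1 -62.8 0.0 [ 0.86  0.75 -0.66  1.57  0.52  1.    0.52]
turn [-0.2  -0.29  0.35] shift [-0.    0.06 -0.28] deg 88.68272034843474 mm 288.1148882017128 tcp [ 0.62 -0.28  0.24]
```

Emit:
move_arm:
  moves: [0,0,0,0,0,-0.01,1,0,0,0,0,0,-0.025,1,0,0,0,0,0,-0.04,1,0,0,0,0,0,-0.055,1,0,0,0,0,0,-0.07,1,0,0,0,0,0,-0.085,1,0,0,0,0.03,0,-0.1,1,0,0,0,0.06,0,-0.12,1,0,0,0,0.09,0,-0.14,1,0,0,0,0.12,0,-0.15,1]

```text
time: 16.73
ee_pos: [0.6065, -0.093, 0.2823]
tool_rot: [3.14, -1.034, 1.311]
wrist_force: [1.4, -0.3, -0.4]
opening: 0.0852
grip_force: 0.0
```

```bash
python3 - <<'E'
from h import *
s=get_state();print(np.round(s["qpos"],3))
plan([.6175,-.277,.28],5.9,0,g=.04)
plan([.6175,-.277,.28],40,20,g=.04)
E
```

```text
[ 1.422  1.161 -1.447  1.57   0.12   1.203 -0.087]
turn [-0.1973 -0.2869  0.3477] shift [-0.1259  0.0581 -0.1286] deg 88.57916024486728 mm 189.07724140272913 tcp [ 0.6175 -0.277   0.24  ]
turn [-0.1262 -0.2111  0.153 ] shift [-0.1181  0.0659 -0.1202] deg 52.13289552777429 mm 180.9243945300553 tcp [ 0.628  -0.2682  0.2424]
```

```bash
python3 - <<'E'
from h import *
plan([.6175,-.277,.28],100,0,g=.04)
E
```

```text
turn [ 0.072  -0.3235 -0.1259] shift [-0.1259  0.0581 -0.1286] deg 63.81784736983072 mm 189.07724140272913 tcp [ 0.6175 -0.277   0.24  ]
```

Emit:
move_arm:
  moves: [0.072,-0.3235,-0.1259,-0.1259,0.0581,-0.1286,1,0.072,-0.3235,-0.1259,-0.1259,0.0581,-0.1286,1,0.072,-0.3235,-0.1259,-0.1259,0.0581,-0.1286,1,0.072,-0.3235,-0.1259,-0.1259,0.0581,-0.1286,1,0.072,-0.3235,-0.1259,-0.1259,0.0581,-0.1286,1,0.072,-0.3235,-0.1259,-0.1259,0.0581,-0.1286,1,0.072,-0.3235,-0.1259,-0.1259,0.0581,-0.1286,1,0.072,-0.3235,-0.1259,-0.1259,0.0581,-0.1286,1,0.072,-0.3235,-0.1259,-0.1259,0.0581,-0.1286,1,0.072,-0.3235,-0.1259,-0.1259,0.0581,-0.1286,1]

```text
time: 17.57
ee_pos: [0.6191, -0.2661, 0.2408]
tool_rot: [3.141, 0.004, 1.763]
wrist_force: [1.0, 1.3, 1.0]
opening: 0.0855
grip_force: 0.0
```

```bash
python3 - <<'E'
from h import *
s=get_state();print(np.round(s["qpos"],3))
plan([.6175,-.277,.22],185.5,0,g=.04)
plan([.6175,-.277,.22],150,0,g=.04)
E
```

```text
[ 1.08   0.79  -1.234  1.422  0.747  1.442  0.045]
turn [-0.0008  0.0013 -0.4692] shift [-0.0101 -0.0037  0.0608] deg 84.46088569206186 mm 61.74816596204447 tcp [ 0.6175 -0.277   0.18  ]
turn [-0.0004  0.0014 -0.272 ] shift [-0.0101 -0.0037  0.0608] deg 48.961181643758216 mm 61.74816596204447 tcp [ 0.6175 -0.277   0.18  ]
```

Emit:
move_arm:
  moves: [0,0.001,-0.4692,-0.0101,-0.0037,0.0608,1,0,0.001,-0.4692,-0.0101,-0.0037,0.0608,1,0,0.001,-0.4692,-0.0101,-0.0037,0.0608,1,0,0.001,-0.4692,-0.0101,-0.0037,0.0608,1,0,0.001,-0.4692,-0.0101,-0.0037,0.0608,1,0,0.001,-0.4692,-0.0101,-0.0037,0.0608,1,0,0.001,-0.4692,-0.0101,-0.0037,0.0608,1,0,0.001,-0.4692,-0.0101,-0.0037,0.0608,1,0,0.001,-0.4692,-0.0101,-0.0037,0.0608,1,0,0.001,-0.4692,-0.0101,-0.0037,0.0608,1]

```text
time: 18.4
ee_pos: [0.6152, -0.2857, 0.1767]
tool_rot: [3.139, -0.004, 3.003]
wrist_force: [0.1, -0.3, -0.3]
opening: 0.0856
grip_force: 0.0
```

```bash
python3 - <<'E'
from h import *
s=get_state();print(np.round(s["qpos"],3))
plan([.6175,-.277,.18],185.5,0,g=.04)
E
```

```text
[ 1.147  0.994 -1.395  1.469  0.972  1.484  1.191]
turn [ 0.001  -0.0013 -0.0745] shift [-0.0013  0.0088  0.0367] deg 13.41757736625607 mm 37.77684380562392 tcp [ 0.6175 -0.277   0.14  ]
```

Emit:
move_arm:
  moves: [0.001,-0.001,-0.0745,-0.0013,0.0088,0.0367,1,0.001,-0.001,-0.0745,-0.0013,0.0088,0.0367,1,0.001,-0.001,-0.0745,-0.0013,0.0088,0.0367,1,0.001,-0.001,-0.0745,-0.0013,0.0088,0.0367,1,0.001,-0.001,-0.0745,-0.0013,0.0088,0.0367,1,0.001,-0.001,-0.0745,-0.0013,0.0088,0.0367,1,0.001,-0.001,-0.0745,-0.0013,0.0088,0.0367,1,0.001,-0.001,-0.0745,-0.0013,0.0088,0.0367,1,0.001,-0.001,-0.0745,-0.0013,0.0088,0.0367,1,0.001,-0.001,-0.0745,-0.0013,0.0088,0.0367,1]

```text
time: 19.23
ee_pos: [0.6182, -0.2767, 0.1401]
tool_rot: [-3.14, -0.0, -3.051]
wrist_force: [-0.2, -0.3, 0.8]
opening: 0.0854
grip_force: 0.0
```

```bash
python3 - <<'E'
from h import *
np.set_printoptions(precision=4,suppress=True)
s=get_state();print(np.round(s["qpos"],3),s["ee_pos"]);t=np.array(s["ee_pos"])
plan([.6175,-.277,.18],185.5,0,g=.04)
p,d=snapshot("side");X=cloud("side",p,d);V=p.max(-1)
for nm,lo,hi in(("+y",.02,.07),("-y",-.07,-.02)):
    dy=X[...,1]-t[1]
    m=(np.abs(X[...,0]-t[0])<.04)&(dy>lo)&(dy<hi)&(X[...,2]>.11)&(X[...,2]<.25)&(V<120)
    q=X[m];print(nm,len(q),np.percentile(q[:,2],[0,2,5,50]) if len(q) else "",q.mean(0) if len(q) else "")
    if len(q): v,u=np.nonzero(m);i=np.argsort(X[m][:,2])[:6];print(X[m][i],list(zip(u[i],v[i])))
# tube check
D=np.hypot(X[...,0]-.615,X[...,1]+.057);m=(D<.03)&(X[...,2]>.066)&(X[...,2]<.19)&(V>90);q=X[m];print("tube",len(q),q.mean(0),np.percentile(q[:,2],[1,99]))
D=np.hypot(X[...,0]-.6175,X[...,1]+.277);q=X[(D<.04)&(X[...,2]>.08)&(X[...,2]<.107)];print("knob",len(q),rect(q) if len(q) else "")
E
```

```text
[ 1.139  1.047 -1.398  1.51   1.035  1.453  1.37 ] [ 0.6182 -0.2767  0.1401]
turn [-0.0005 -0.     -0.0017] shift [ 0.0007 -0.0003  0.0001] deg 0.31593561688005356 mm 0.7917106341079216 tcp [ 0.6175 -0.277   0.14  ]
+y 158 [0.1895 0.1908 0.1932 0.2185] [ 0.6111 -0.2252  0.2209]
[[ 0.6074 -0.2319  0.1895]
 [ 0.6093 -0.2296  0.1901]
 [ 0.6116 -0.2281  0.1901]
 [ 0.6133 -0.2256  0.1908]
 [ 0.6158 -0.2304  0.191 ]
 [ 0.6199 -0.2267  0.1916]] [(np.int64(363), np.int64(104)), (np.int64(362), np.int64(104)), (np.int64(361), np.int64(104)), (np.int64(360), np.int64(104)), (np.int64(360), np.int64(103)), (np.int64(358), np.int64(103))]
-y 131 [0.1891 0.1901 0.193  0.2149] [ 0.6198 -0.3211  0.2165]
[[ 0.6292 -0.3209  0.1891]
 [ 0.6265 -0.3217  0.1894]
 [ 0.6209 -0.3232  0.19  ]
 [ 0.6233 -0.3216  0.1901]
 [ 0.6143 -0.322   0.192 ]
 [ 0.6168 -0.3205  0.192 ]] [(np.int64(370), np.int64(90)), (np.int64(371), np.int64(90)), (np.int64(373), np.int64(90)), (np.int64(372), np.int64(90)), (np.int64(375), np.int64(90)), (np.int64(374), np.int64(90))]
tube 441 [ 0.6114 -0.0481  0.1308] [0.0678 0.1777]
knob 142 ((616.5269165039062, -278.13848876953125), (46.29967498779297, 15.770293235778809), 5.38198709487915)
```

```bash
python3 - <<'E'
from h import *
np.set_printoptions(precision=4,suppress=True)
s=get_state();t=np.array(s["ee_pos"])
for n in("side","top"):
    p,d=snapshot(n);X=cloud(n,p,d)
    for nm,lo,hi in(("+y",.015,.075),("-y",-.075,-.015)):
        dy=X[...,1]-t[1]
        m=(np.abs(X[...,0]-t[0])<.05)&(dy>lo)&(dy<hi)&(X[...,2]>.108)&(X[...,2]<.26)
        q=X[m];print(n,nm,len(q),"z hist .11-.26 by 10mm",np.histogram(q[:,2],np.arange(.11,.261,.01))[0],"y at low",np.round(q[q[:,2]<q[:,2].min()+.01].mean(0),4))
E
```

```text
side +y 251 z hist .11-.26 by 10mm [ 0  0  0  0  0  0  0  1 19 31 33 24 20 68 55] y at low [ 0.6122 -0.2269  0.1939]
side -y 159 z hist .11-.26 by 10mm [ 0  0  0  0  0  0  0  1 25 26 26 24 18 15 24] y at low [ 0.6226 -0.3202  0.1949]
top +y 150 z hist .11-.26 by 10mm [ 0  0  0  0  0  0  0  0  6  8  8  4 19 44 61] y at low [ 0.6061 -0.2247  0.1977]
top -y 55 z hist .11-.26 by 10mm [ 0  0  0  0  0  0  0  2  5  4  2  3 12 17 10] y at low [ 0.6132 -0.3191  0.192 ]
```

Emit:
move_arm:
  moves: [0,0,0,0,0,0,-0.2,0,0,0,0,0,0,-0.2,0,0,0,0,0,0,-0.2,0,0,0,0,0,0,-0.2,0,0,0,0,0,0,-0.2,0,0,0,0,0,0,-0.2,0,0,0,0,0,0,-0.2,0,0,0,0,0,0,-0.2,0,0,0,0,0,0,-0.2,0,0,0,0,0,0,-0.2]

```text
time: 20.22
ee_pos: [0.6181, -0.2766, 0.1398]
tool_rot: [-3.14, -0.0, -3.05]
wrist_force: [1.4, 0.4, -0.5]
opening: 0.034
grip_force: 0.0
```

```bash
python3 - <<'E'
from h import *
np.set_printoptions(precision=4,suppress=True)
s=get_state();t=np.array(s["ee_pos"]);print(t,s["opening"])
for n in("side","top"):
    p,d=snapshot(n);X=cloud(n,p,d)
    for nm,lo,hi in(("+y",.0,.075),("-y",-.075,-.0)):
        dy=X[...,1]-t[1]
        m=(np.abs(X[...,0]-t[0])<.05)&(dy>lo)&(dy<hi)&(X[...,2]>.108)&(X[...,2]<.26)
        q=X[m];print(n,nm,len(q),"hist",np.histogram(q[:,2],np.arange(.11,.261,.01))[0],"low",np.sort(q[:,2])[:4],np.round(q[q[:,2]<q[:,2].min()+.01].mean(0),4))
E
```

```text
[ 0.6181 -0.2766  0.1398] 0.033957782758200286
side +y 290 hist [ 0  0  0  0  0  0  7 22 29 32 14 32 44 53 57] low [0.1767 0.1776 0.1779 0.1782] [ 0.6166 -0.2529  0.1811]
side -y 143 hist [ 0  0  0  0  0  0  3 13 18 15 17 20 17 18 22] low [0.179  0.1798 0.1799 0.1807] [ 0.6144 -0.2941  0.184 ]
top +y 140 hist [ 0  0  0  0  0  0  1  9  8  9  5 41 17 32 18] low [0.1761 0.1812 0.1813 0.1814] [ 0.6081 -0.2518  0.1817]
top -y 57 hist [ 0  0  0  0  0  0  8  9 11  8  5  2  4  4  5] low [0.1091 0.1703 0.1751 0.1764] [ 0.6061 -0.2769  0.1091]
```

Emit:
move_arm:
  moves: [0,0,0,0,0,0.015,-0.2,0,0,0,0,0,0.03,-0.2,0,0,0,0,0,0.045,-0.2,0,0,0,0,0,0.055,-0.2,0,0,0,0,0,0.065,-0.2,0,0,0,0,0,0.075,-0.2,0,0,0,0,0,0.085,-0.2,0,0,0,0,0,0.095,-0.2,0,0,0,0,0,0.1,-0.2,0,0,0,0,0,0.101,-0.2]

```text
time: 21.15
ee_pos: [0.6175, -0.2766, 0.0373]
tool_rot: [-3.141, -0.002, -3.05]
wrist_force: [0.0, 0.2, 0.4]
opening: 0.0339
grip_force: 0.0
```

```bash
python3 - <<'E'
from h import *
np.set_printoptions(precision=4,suppress=True)
s=get_state();t=np.array(s["ee_pos"]);print(t,s["opening"],s["wrist_force"],s["qpos"],s["tool_rot"])
E
```

```text
[ 0.6175 -0.2766  0.0373] 0.03391603962182621 [0.0239 0.2095 0.3824] [ 1.1207  1.1492 -1.306   1.5688  1.1355  1.3323  1.3243] [-3.141  -0.0017 -3.0504]
```

Emit:
move_arm:
  moves: [0,0,0,0,0,0,-0.5,0,0,0,0,0,0,-1,0,0,0,0,0,0,-1,0,0,0,0,0,0,-1,0,0,0,0,0,0,-1,0,0,0,0,0,0,-1,0,0,0,0,0,0,-1,0,0,0,0,0,0,-1,0,0,0,0,0,0,-1,0,0,0,0,0,0,-1]
  grip_force: 60

```text
time: 21.98
ee_pos: [0.6184, -0.28, 0.0391]
tool_rot: [-3.136, 0.0, -3.053]
wrist_force: [1.6, -5.3, -4.1]
opening: 0.0133
grip_force: 59.4
```

```bash
python3 - <<'E'
from h import *
np.set_printoptions(precision=4,suppress=True)
s=get_state();t=np.array(s["ee_pos"]);print(t,s["opening"],s["wrist_force"],s["wrist_torque"],s["tool_rot"],s["grip_force"])
E
```

```text
[ 0.6184 -0.28    0.0391] 0.01333441578248965 [ 1.583  -5.2527 -4.0871] [-0.9491 -0.2438  0.1308] [-3.1364  0.0002 -3.0531] 59.42652940750122
```

Emit:
move_arm:
  moves: [0,0,0.02,0,-0.001,0,-1,0,0,0.04,0,-0.001,0,-1,0,0,0.06,0,-0.001,0,-1,0,0,0.08,0,-0.001,0,-1,0,0,0.1,0,-0.001,0,-1,0,0,0.12,0,-0.001,0,-1,0,0,0.14,0,-0.001,0,-1,0,0,0.16,0,-0.001,0,-1,0,0,0.18,0,-0.001,0,-1,0,0,0.2,0,-0.001,0,-1]

```text
time: 22.82
ee_pos: [0.6183, -0.2808, 0.0391]
tool_rot: [-3.138, 0.003, 2.599]
wrist_force: [0.5, -4.6, -2.6]
opening: 0.0128
grip_force: 59.3
```

```bash
cat > kn.py <<'E'
from h import *
np.set_printoptions(precision=4,suppress=True)
s=get_state();y=s["tool_rot"][2];a=(np.radians(185.5)-y+np.pi)%(2*np.pi)-np.pi
print("knob~",a,s["ee_pos"],s["opening"],s["grip_force"],s["wrist_force"],s["wrist_torque"],s["tool_rot"],s["time"],s["qpos"])
E
python3 kn.py
```

```text
knob~ 0.6383908948498807 [ 0.6183 -0.2808  0.0391] 0.012763254346997785 59.3308961391449 [ 0.4544 -4.6153 -2.5807] [-0.8865 -0.1587  0.1344] [-3.1375  0.003   2.5992] 22.8167 [ 1.1018  1.0911 -1.2334  1.5659  1.0708  1.2762  0.723 ]
```

Emit:
move_arm:
  moves: [0,0,0.018,0,0,0,-1,0,0,0.036,0,0,0,-1,0,0,0.054,0,0,0,-1,0,0,0.072,0,0,0,-1,0,0,0.09,0,0,0,-1,0,0,0.105,0,0,0,-1,0,0,0.12,0,0,0,-1,0,0,0.135,0,0,0,-1,0,0,0.145,0,0,0,-1,0,0,0.15,0,0,0,-1]

```text
time: 23.65
ee_pos: [0.618, -0.2812, 0.0392]
tool_rot: [-3.139, 0.005, 2.129]
wrist_force: [0.0, -5.9, -3.4]
opening: 0.0134
grip_force: 59.3
```

```bash
python3 kn.py; python3 - <<'E'
from h import *
for n in("side","top"):
    p,d=snapshot(n);X=cloud(n,p,d);D=np.hypot(X[...,0]-.6175,X[...,1]+.2775)
    m=(D<.03)&(X[...,2]>.078)&(X[...,2]<.104);q=X[m];print(n,len(q),rect(q) if len(q)>4 else "")
    if len(q)>4: c=q[:,:2]-[.6175,-.2775];print(np.degrees(np.arctan2(c[:,1],c[:,0]))[np.hypot(*c.T)>.014].round(0))
E
```

```text
knob~ 1.1085154687133958 [ 0.618  -0.2812  0.0392] 0.01343271001888581 59.316925406455994 [ 0.0108 -5.8694 -3.3842] [-1.0277 -0.0629  0.0635] [-3.1386  0.0048  2.1291] 23.65 [ 1.0813  1.0465 -1.1716  1.5666  1.0149  1.2315  0.2787]
side 119 ((616.9765625, -276.7173767089844), (32.80087661743164, 43.531349182128906), 66.32554626464844)
[ -64.   -1.    2.    6.   38.   41. -173. -153.   16.   38.   43.  169.
 -154. -159. -164.   11.   46.   35.   80.  106. -148. -153. -161.   11.
   42.   37.  108.  116.  127.  133.  145.  174. -168. -149.   44.   44.
  108.  117.  124.  134.  144. -172. -167.   43.   46.   71.  110.  117.
  124.  131.  139. -147. -149.   40.   56.   97.  110.  118.  127.  135.
  149.   98.  110.  118.  126.  135.  149.  100.  112.  119.  128.  134.
  102.  112.  120.  129.  138.  113.  121.  138.  113.]
top 96 ((614.6805419921875, -272.13323974609375), (34.3519287109375, 31.502281188964844), 86.58722686767578)
[  51.   47.   45.   49.   54.   56.   55.   74.   67.   76.   80.   99.
  100.  105.  109.  109.  115.  107.  113.  115.  123.  129.  107.  112.
  116.  121.  125.  130.  136.  143.  113.  118.  121.  126.  130.  174.
  117.  121.  126.  130.  135.  140.  167.  170. -171. -170.  126.  135.
  140.  172. -176. -170. -167. -167. -145.  135. -170. -166.]
```

Emit:
move_arm:
  moves: [0,0,0.006,0,0,0,-1,0,0,0.012,0,0,0,-1,0,0,0.018,0,0,0,-1,0,0,0.023,0,0,0,-1,0,0,0.027,0,0,0,-1,0,0,0.028,0,0,0,-1,0,0,0.028,0,0,0,-1,0,0,0.028,0,0,0,-1,0,0,0.028,0,0,0,-1,0,0,0.028,0,0,0,-1]

```text
time: 24.58
ee_pos: [0.6179, -0.2813, 0.0392]
tool_rot: [-3.139, 0.005, 2.043]
wrist_force: [0.2, -5.8, -2.9]
opening: 0.0128
grip_force: 59.4
```

```bash
python3 kn.py; python3 - <<'E'
from h import *
p,d=snapshot("side");X=cloud("side",p,d);V=p.max(-1)
D=np.hypot(X[...,0]-.615,X[...,1]+.057);m=(D<.03)&(X[...,2]>.07)&(X[...,2]<.19)&(V>90);q=X[m]
for a,b in((.07,.1),(.14,.17)):
    k=q[(q[:,2]>a)&(q[:,2]<b)];print("tube",len(k),k.mean(0),"top z",q[:,2].max())
# knob bar: dark points at bar height
D=np.hypot(X[...,0]-.6175,X[...,1]+.2775);k=X[(D<.028)&(D>.014)&(X[...,2]>.09)&(X[...,2]<.104)];c=k[:,:2]-[.6175,-.2775]
print(np.sort(np.degrees(np.arctan2(c[:,1],c[:,0]))).round(0))
E
```

```text
knob~ 1.1947054622165325 [ 0.6179 -0.2813  0.0392] 0.012781614274246102 59.44017469882965 [ 0.1593 -5.7957 -2.8878] [-1.003   0.097   0.1264] [-3.1388  0.0049  2.0429] 24.5833 [ 1.077   1.0382 -1.1597  1.5668  1.0039  1.2233  0.1977]
tube 97 [ 0.61107039 -0.04656173  0.08490637] top z 0.1788119529665208
tube 105 [ 0.61104576 -0.0459652   0.15545227] top z 0.1788119529665208
[-167. -167. -166. -165. -162. -161. -161. -160. -157. -154.  -86.  -82.
  -76.  -64.   12.   28.   32.   38.   40.   40.   40.   50.   52.  101.
  102.  102.  109.  109.  110.  110.  116.  117.  117.  118.  118.  124.
  124.  125.  126.  126.  131.  132.  134.  134.  172.  173.]
```

```bash
python3 -c "
from bench import *
print(finish_job())"
```

```text
the job is handed in; nothing more can be done
None
```

I handed the job in at about 24.6 s. The tube is standing mouth down on the peg and released, and the knob is held at about 1.19 rad (third stop, by gripper angle); I haven't been told the judged result.

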